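# Bed two culture bottles in the sprung cradles of a slope rack

### The job

The two inoculated culture bottles standing in the steel tray have to go to incubation on the slope rack: lay each in the empty cradle made for its shape, cap end uphill, with the slanted face of its green medium looking up. Each must be fully home when you let go: body down on its bed, base against the sprung heel, neck down in the fork, which is clamped a little higher or lower in each cradle. Never let a bottle lie level or tip cap-down on the way, and do not shift the cup, the dishes or the reagent bottle.

Things in the scene. Friction and masses are not known exactly. Their poses are not given: they have to be found in the camera images.
- round_bottle: Round culture bottle, body 28 mm dia, 50 to 105 g. Clear glass, green solid medium, grey screw cap; stands upright on the tray. Body 60 mm tall, flat shoulder; neck 17 mm dia to 69, cap 27 mm dia to 87 mm. Origin: centre of base; z to the cap; x the way the medium's slanted bare face looks (at first away from the robot, within 35 deg of +x).
- flat_bottle: Flat culture bottle, body 24 mm thick (x), 40 wide (y), 65 to 135 g. Clear glass, green solid medium, grey screw cap; stands upright on the tray. Body 60 mm tall, flat shoulder; neck 17 mm dia to 69, cap 27 mm dia to 87 mm. Origin: centre of base; z to the cap; x the way the medium's slanted bare face looks (at first away from the robot, within 35 deg of +x).
- cradle_round: Cradle for the round bottle on the slope rack: V-shaped bed 24 mm wide. Origin: where the base centre of a seated bottle rests with the fork at mid setting; z along its axis uphill to the cap (40 deg above level), x square to the slope, upwards, y across. Open beside its middle for fingers. A seated bottle's axes match these.
- cradle_flat: Cradle for the flat bottle on the slope rack: flat bed 32 mm wide; low cheeks beside the base (44 mm apart, z -12 to 14, tops at x = -4 mm). Origin: where the base centre of a seated bottle rests with the fork at mid setting; z along its axis uphill to the cap (40 deg above level), x square to the slope, upwards, y across. Open beside its middle for fingers. A seated bottle's axes match these.
- heel_round_pt (a point): Centre of the face of the sprung heel plate at the low end of the round cradle. Plate 16 mm wide, cradle x -9 to 8 mm. Empty, its face is at cradle z = +10 mm; it slides straight downhill up to 22 mm, pushing back with 1.5 N at first, 4 N at 10 mm, 6.5 N at 20 mm. Point moves with it; axes as the cradle's.
- fork_round_mid (a point): Mid setting of the clamped neck fork of the round cradle (62 mm up from the cradle origin). The fork itself may be clamped up to 6 mm up- or downhill of this: see or feel it. Two 3 mm prongs 21 mm apart, 4 mm thick along z, tops at x = -1 mm. They take the 9 mm of neck between shoulder and cap only; the heel then presses the shoulder up to them.
- heel_flat_pt (a point): Centre of the face of the sprung heel plate at the low end of the flat cradle. Plate 16 mm wide, cradle x -9 to 8 mm. Empty, its face is at cradle z = +10 mm; it slides straight downhill up to 22 mm, pushing back with 1.5 N at first, 4 N at 10 mm, 6.5 N at 20 mm. Point moves with it; axes as the cradle's.
- fork_flat_mid (a point): Mid setting of the clamped neck fork of the flat cradle (62 mm up from the cradle origin). The fork itself may be clamped up to 6 mm up- or downhill of this: see or feel it. Two 3 mm prongs 21 mm apart, 4 mm thick along z, tops at x = -1 mm. They take the 9 mm of neck between shoulder and cap only; the heel then presses the shoulder up to them.
- cradle_slim: narrow third cradle, fixed full: a slim 16 mm tube already lies in it (shows how a loaded cradle looks); leave it. Same axes; the tube reaches z = 96 mm, radius 9 mm at its cap.
- rack: Stainless slope rack frame, fixed, 98 x 290 mm, 12 mm high. Origin near its middle on the bench, x downhill (away from the robot, within 15 deg), y along the row. Three cradles stand on it in any order at y = -90, 0, 90 mm, rising towards the robot; their origins lie at x = 45 mm, 60 mm above the bench.
- tray: fixed shallow steel tray 160 x 260 mm, rim 14 mm high, floor 3 mm above the bench. Origin: centre of its underside.
- reagent: amber reagent bottle, 50 mm diameter, 85 mm tall, bystander. Origin: centre of its underside.
- dishes: stack of three culture dishes, 90 mm diameter, 43 mm tall, bystander. Origin: centre of its underside.
- cup: small lidded specimen cup, 48 mm diameter, 55 mm tall, bystander. Origin: centre of its underside.
Mind the look-alikes: they are no part of the job. Leave any orange or red look-alike of the round_bottle alone.

How it is judged:
By the outcome, as a careful person would: the job done as asked, in the order asked, and still so for the second after the job is handed in, with the robot touching nothing.
It also fails if it takes over 64 s, if anything falls off the work surface, if the arm or the gripper's body presses on something with over 40 N, if the wrist force passes 120 N, or if a joint passes its speed limit or range.

### The arm

A 6-joint arm with a two-finger parallel gripper is mounted at the origin on the work surface. World frame = base frame: x ahead of the robot, y to its left, z up, the work surface at z = 0. Lengths are in mm, angles in rad, forces in N, time in s.
With the tool pointing down it reaches from about 350 to 775 mm from the base axis. Payload 7.3 kg.
Tool frame: the origin (TCP) lies at the centre of the arm's flange, where the gripper is bolted on; the fingertips stand 178 mm ahead of it and the grasp point (between the pads) lies 159 mm ahead of it; z points along the fingers, y is the line along which they close (so a half turn about z gives the same grasp; the last joint's range is limited). The gripper opens to 92 mm and grips with 3 to 60 N. Pads are 19 mm wide; open, the fingers measure 130 mm over their backs; the gripper's body (75 mm by 190 mm) begins 47 mm behind the grasp point.
Start: joints at [-1.362, 0.342, 1.524, -0, 1.275, -0.146], TCP at [182.406, -492.296, 404.741] pointing down, gripper open.
Joint ranges: [-2.53, 2.53], [-0.77, 2.02], [0.04, 2.7], [-1, 4.14], [0.28, 2.66], [-3.11, 3.11]. Speed limits (rad/s): [2.57, 2.57, 3.14, 3.14, 3.14, 3.14].

### API

Orientations are given as [roll, pitch, yaw] about the fixed x, y, z axes, in that order (R = Rz(yaw) Ry(pitch) Rx(roll)).
In Python, from plant import * gives the robot as it stands. The module is installed in compiled form; this text tells all that it offers.
- The arm moves only by the shell command python3 -m inch 'ROWS'. ROWS is JSON, a list of rows, each a list of 5 numbers: the shift along the tool's x, y, z in m, then the turn about the tool's z in rad, then the opening, from 0 (shut) to 1 (fully open). In form: [[tx, ty, tz, spin, claw], ...]. A call has 1 to 8 rows; each row is the pose to reach, as a shift and turn from the pose commanded when the call began, along the tool's axes at that moment; what a row does not reach only later rows make up. A row lasts 1/12 s, in which the tool goes at most 41.7 mm and 7.16 degrees, less where a joint would pass 70% of its speed; a pose out of reach is approached as far as the arm can. A call with a gripper value outside its range is refused whole. The fingers move at their own pace and stop on an object; the grip force is fixed at half the most. Time passes only in rows, so rows that repeat a pose let the fingers close. It gives the time, the measured TCP pose, the force, the opening and the grip force at its end, in the units of the state.
- get_obs(): the state, without advancing time (a new reading comes with each control period).
- capture(name): name is "side" or "top" or "wrist"; returns a dict with "color" (480x640x3 uint8, red, green, blue), "intrinsics" (3x3 intrinsics, pixels), "distortion" ([k1, k2, p1, p2, k3] as OpenCV has them; the pictures are not rectified), "pose" (4x4, takes a point from camera to world coordinates). Camera axes: x right, y down, z forward; pixel columns grow to the right and rows downward; lengths in mm; the calibration is good to about 2 mm. A picture is of the moment at which its call begins. There is no depth.
- close_job(): hands the job in; it is judged then, once.
Trained networks look in a picture, given as the dict that the camera call returned (one of the last four; its "shot" number tells which), for a name from the list of things; names that differ only in an ending like _2 or _b are one class to them, and where a whole thing is asked for, a point or a joint stands for the part that bears it (a point fixed in the world has none). Each returns a list of dicts, best first, with "conf" (0 to 1); they miss things now and then, are a little off and sometimes report something else, mostly with a low value. They report only what shows in the picture. A call takes as long as a camera call. They do not tell look-alikes from the thing itself.
- look_for(picture, target): "rect" ([centre column, centre row, width, height] in pixels, round what is visible of it).
- trace(picture, target): "pixels" (480x640 bool, what is visible of it) and "rect" ([centre column, centre row, width, height] in pixels, round what is visible of it).
- tip_of(picture, target): "centre" ([column, row] in pixels: a listed point, or the origin of a listed thing).
The state is a dict: "time": time; "joint_positions": joint angles; "dq": joint speeds; "tau": joint torques, N m; "tool_pos": TCP position; "tcp_rot": TCP orientation; "contact_force": force on the tool from outside, world axes, zero at the start; "moment": the same for the moment, N m; "grip_width": finger opening in mm; "finger_force": force on a finger pad.
Only numpy, scipy, OpenCV 4.12 (cv2) and the standard library are available. Lean on these libraries where they do the work, as an engineer would, in place of code of your own. Each camera call takes 0.05 s, during which the arm holds its last target. There are 200 camera calls.

## Working session

There is one attempt and no reset: what is moved stays moved. The work goes in short steps, Python scripts to look and compute and a shell command to move; the robot and the scene stay as the last step left them, time stands still between calls to the robot, and variables do not carry over. Pictures are saved under pics/ and viewed, at most 10 in all, crops included, and the job is handed in when it is done.

```bash
mkdir -p pics
cat > h.py <<'E'
from plant import *
import numpy as np, cv2
from scipy.spatial.transform import Rotation as Ro
NAMES="round_bottle flat_bottle cradle_round cradle_flat cradle_slim heel_round_pt fork_round_mid heel_flat_pt fork_flat_mid rack tray reagent dishes cup".split()
def save(p,n,box=None,s=1):
    im=p["color"][...,::-1]
    if box: im=im[box[1]:box[3],box[0]:box[2]]
    cv2.imwrite(f"pics/{n}.png",cv2.resize(im,None,fx=s,fy=s,interpolation=cv2.INTER_CUBIC))
def ray(p,uv):
    n=cv2.undistortPoints(np.array([[uv]],float),p["intrinsics"],np.array(p["distortion"],float))[0,0]
    T=np.array(p["pose"]); d=T[:3,:3]@[n[0],n[1],1]; return T[:3,3],d/np.linalg.norm(d)
def tri(obs):  # [(pic,uv)...] -> point, rms miss
    A=np.zeros((3,3));b=np.zeros(3);R=[ray(p,u) for p,u in obs]
    for o,d in R: M=np.eye(3)-np.outer(d,d);A+=M;b+=M@o
    x=np.linalg.solve(A,b); return x,[round(float(np.linalg.norm((np.eye(3)-np.outer(d,d))@(x-o))),1) for o,d in R]
def onz(p,uv,z):
    o,d=ray(p,uv); return o+d*(z-o[2])/d[2]
def proj(p,X):
    T=np.linalg.inv(np.array(p["pose"]));r=cv2.Rodrigues(T[:3,:3])[0]
    return cv2.projectPoints(np.array(X,float).reshape(-1,1,3),r,T[:3,3],p["intrinsics"],np.array(p["distortion"],float))[0][:,0]
E
python3 - <<'E'
from h import *
P={k:capture(k) for k in("top","side","wrist")}
for k,p in P.items(): save(p,k+"0"); print(k,np.round(p["pose"],2).tolist(),np.round(p["intrinsics"][0],1))
for n in NAMES:
    print(n,[(k,[(np.round(t["centre"]).astype(int).tolist(),round(t["conf"],2)) for t in tip_of(p,n)[:3]]) for k,p in P.items()])
E
```

```text
top [[0.01, -0.99, 0.15, 406.75], [-1.0, -0.01, 0.01, -49.81], [-0.01, -0.15, -0.99, 1302.59], [0.0, 0.0, 0.0, 1.0]] [540.8   0.  327. ]
side [[0.97, -0.11, 0.21, 369.69], [-0.24, -0.51, 0.82, -760.79], [0.01, -0.85, -0.53, 535.2], [0.0, 0.0, 0.0, 1.0]] [477.4   0.  309.8]
wrist [[0.35, -0.9, -0.25, 249.72], [-0.94, -0.34, -0.09, -466.34], [-0.0, 0.27, -0.96, 385.18], [0.0, 0.0, 0.0, 1.0]] [376.5   0.  323.9]
round_bottle [('top', [([442, 200], 0.72), ([475, 258], 0.65), ([479, 293], 0.57)]), ('side', [([311, 442], 0.87), ([328, 366], 0.62), ([375, 423], 0.61)]), ('wrist', [])]
flat_bottle [('top', [([367, 252], 0.82)]), ('side', [([328, 293], 0.74), ([292, 184], 0.71)]), ('wrist', [])]
cradle_round [('top', [([258, 238], 0.8), ([353, 168], 0.25), ([215, 258], 0.18)]), ('side', [([304, 203], 0.6), ([293, 182], 0.23)]), ('wrist', [])]
cradle_flat [('top', [([220, 240], 0.6), ([254, 243], 0.55)]), ('side', []), ('wrist', [])]
cradle_slim [('top', [([179, 242], 0.64), ([259, 238], 0.33)]), ('side', [([282, 166], 0.89)]), ('wrist', [])]
heel_round_pt [('top', []), ('side', [([301, 195], 
[... 167 characters left out ...]
 241], 0.6)]), ('side', [([304, 199], 0.49), ([289, 178], 0.37)]), ('wrist', [])]
fork_flat_mid [('top', [([217, 262], 0.66)]), ('side', [([276, 168], 0.93)]), ('wrist', [])]
rack [('top', []), ('side', [([331, 294], 0.74), ([274, 207], 0.67)]), ('wrist', [])]
tray [('top', [([395, 268], 0.87), ([218, 265], 0.47)]), ('side', [([321, 327], 0.9)]), ('wrist', [])]
reagent [('top', [([440, 199], 0.81), ([212, 259], 0.32)]), ('side', [([438, 360], 0.77)]), ('wrist', [])]
dishes [('top', []), ('side', [([428, 272], 0.82), ([306, 200], 0.5), ([328, 364], 0.27)]), ('wrist', [])]
cup [('top', [([297, 333], 0.63)]), ('side', [([209, 260], 0.71), ([442, 361], 0.55), ([292, 179], 0.43)]), ('wrist', [])]
```

View pics/top0.png

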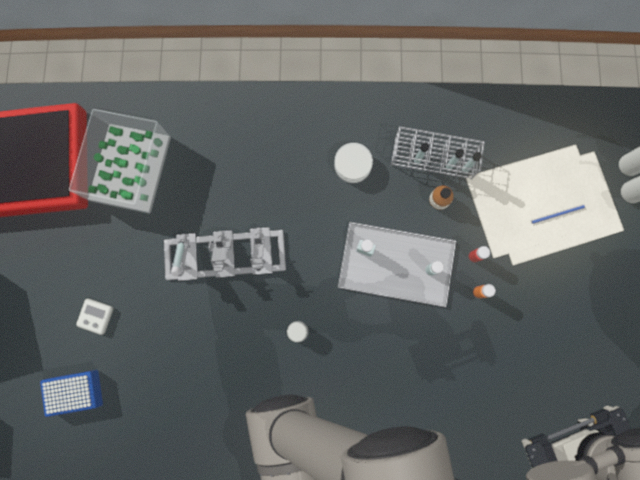

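View pics/side0.png

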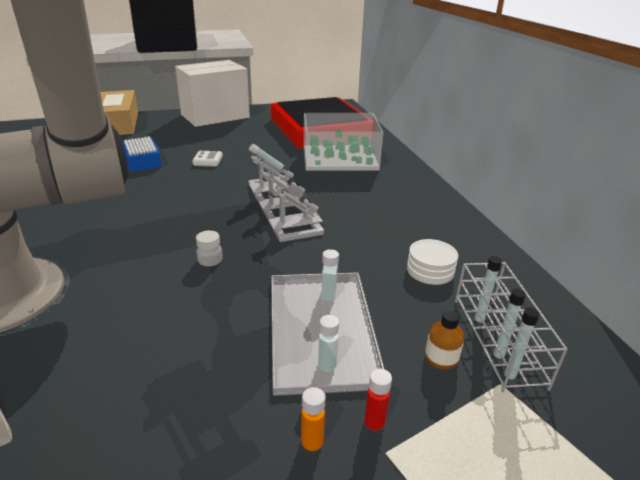

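Run:
```python
from h import *
t,s=capture("top"),capture("side")
def g(n,a,b): print(n,[np.round(v,1) for v in tri([(t,a),(s,b)])])
g("flatB",(367,252),(328,293)); 
print("roundB",onz(s,(328,366),3),onz(t,(436,272),40)); print("flat s",onz(s,(328,293),3),onz(t,(367,252),3))
g("crR",(258,238),(304,203)); g("forkR",(254,254),(284,183)); g("forkF",(217,262),(276,168)); g("slim",(179,242),(282,166))
print("heelF",onz(t,(220,241),66),"cup",onz(s,(209,260),0))
for uv in((165,236),(284,230),(286,272),(166,279)): print("rackcorner",np.round(onz(t,uv,12)))
for n in("round_bottle","flat_bottle"):
  for k,p in(("t",t),("s",s)): print(n,k,[(np.round(r["rect"]).tolist(),round(r["conf"],2)) for r in look_for(p,n)[:4]])
o=get_obs(); print(o["tool_pos"],o["tcp_rot"],o["time"],o["grip_width"])
w=capture("wrist"); R=Ro.from_euler("xyz",o["tcp_rot"]).as_matrix()
print("cam in tool",np.round(R.T@(w["pose"][:3,3]-o["tool_pos"]),1),np.round(R.T@w["pose"][:3,:3],2).tolist())
```

```text
flatB [array([ 564.3, -135.2,   12. ]), array([0.8, 0.8])]
roundB [ 521.95579748 -289.37927758    3.        ] [ 514.40878603 -295.01431435   40.        ]
flat s [ 568.47197266 -124.56643834    3.        ] [ 564.58455038 -135.66262701    3.        ]
crR [array([586. , 122.9,  53.5]), array([2.9, 2.9])]
forkR [array([542.6, 123.6, 105. ]), array([2.6, 2.6])]
forkF [array([532.3, 205.3, 103.7]), array([5.9, 5.9])]
slim [array([573.7, 306.4,  62.6]), array([2.7, 2.7])]
heelF [579.19506742 209.04196573  66.        ] cup [370.1475219   29.75178317   0.        ]
rackcorner [598. 356.  12.]
rackcorner [615.  66.  12.]
rackcorner [513.  59.  12.]
rackcorner [493. 348.  12.]
round_bottle t [([224.0, 256.0, 124.0, 49.0], 0.7), ([484.0, 290.0, 16.0, 12.0], 0.53), ([355.0, 164.0, 33.0, 40.0], 0.34)]
round_bottle s [([330.0, 344.0, 22.0, 56.0], 0.94), ([209.0, 250.0, 26.0, 36.0], 0.7), ([312.0, 423.0, 21.0, 64.0], 0.64), ([378.0, 399.0, 29.0, 61.0], 0.55)]
flat_bottle t [([366.0, 250.0, 17.0, 16.0], 0.65), ([355.0, 166.0, 33.0, 38.0], 0.22)]
flat_bottle s [([329.0, 276.0, 13.0, 49.0], 0.71), ([294.0, 184.0, 13.0, 15.0], 0.66), ([282.0, 183.0, 41.0, 34.0], 0.43)]
[ 182.39940844 -492.30049424  404.75469118] [3.14148428e+00 3.07734985e-05 3.54812523e-01] 2.55 91.95357707853593
cam in tool [72.1 -0.8 19. ] [[0.0, -0.96, -0.27], [1.0, -0.0, 0.0], [-0.0, -0.27, 0.96]]
```

```bash
cat > snap.py <<'E'
import sys,pickle
from h import *
p=capture(sys.argv[2] if len(sys.argv)>2 else "wrist"); pickle.dump(p,open(f"{sys.argv[1]}.pkl","wb")); save(p,sys.argv[1])
E
python3 -m inch '[[0.169,-0.085,0.05,0,1],[0.169,-0.085,0.05,0,1],[0.169,-0.085,0.05,0,1],[0.169,-0.085,0.05,0,1],[0.169,-0.085,0.05,0,1],[0.169,-0.085,0.05,0,1]]'
python3 -m inch '[[0.169,-0.0855,0.055,0.355,1],[0.169,-0.0855,0.055,0.355,1],[0.169,-0.0855,0.055,0.355,1],[0.169,-0.0855,0.055,0.355,1],[0.169,-0.0855,0.055,0.355,1],[0.169,-0.0855,0.055,0.355,1]]'
python3 snap.py wA
python3 -m inch '[[0.2,0,0,0,1],[0.2,0,0,0,1],[0.2,0,0,0,1],[0.2,0,0,0,1],[0.2,0,0,0,1],[0.2,0,0,0,1]]'
python3 snap.py wB
python3 - <<'E'
import cv2,numpy as np
a,b=[cv2.imread(f"pics/w{k}.png") for k in "AB"]
cv2.imwrite("pics/ab.png",cv2.resize(np.vstack([a,b]),None,fx=.62,fy=.62,interpolation=cv2.INTER_AREA))
E
```

```text
time: 3.1
tool_pos: [313.6, -350.0, 353.4]
tcp_rot: [-3.138, -0.001, 0.359]
contact_force: [-0.2, 0.8, 0.1]
grip_width: 91.7
finger_force: 0.0
time: 3.6
tool_pos: [442.5, -211.2, 298.2]
tcp_rot: [-3.139, 0.001, 0.004]
contact_force: [-1.4, 0.1, -0.5]
grip_width: 91.8
finger_force: 0.0
time: 4.15
tool_pos: [644.0, -216.3, 299.1]
tcp_rot: [3.14, -0.004, 0.001]
contact_force: [-1.1, 0.3, -1.4]
grip_width: 91.8
finger_force: 0.0
```

View pics/ab.png

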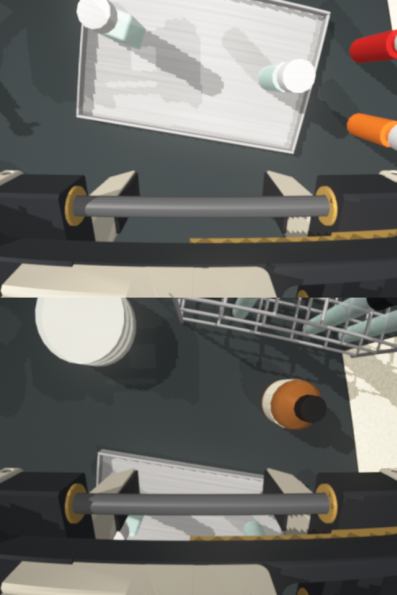

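```bash
python3 snap.py s1 side
python3 - <<'E'
import cv2,numpy as np
a=cv2.imread("pics/wA.png"); s=cv2.imread("pics/s1.png")
f=lambda im,x0,y0,x1,y1:cv2.resize(im[y0:y1,x0:x1],(400,300),interpolation=cv2.INTER_CUBIC)
cv2.imwrite("pics/c1.png",np.vstack([np.hstack([f(a,110,0,270,120),f(a,390,70,550,190)]),np.hstack([f(s,290,245,370,305),f(s,290,310,370,370)])]))
E
python3 - <<'E'
from h import *
p=capture("wrist")
E
```

```text
(no output)
```

View pics/c1.png

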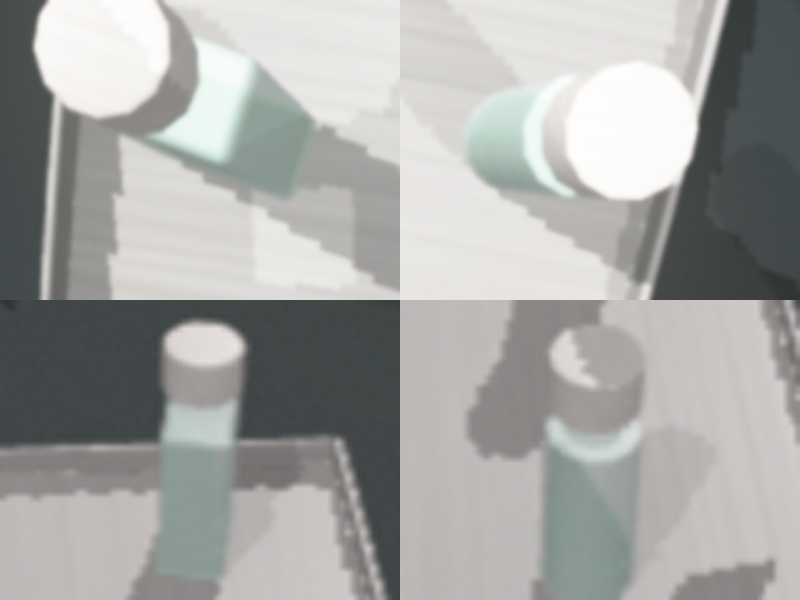

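```bash
python3 -m inch '[[-0.04,0.11,0.005,-0.4,1],[-0.081,0.218,0.01,-0.785,1],[-0.081,0.218,0.01,-0.785,1],[-0.081,0.218,0.01,-0.785,1],[-0.081,0.218,0.01,-0.785,1],[-0.081,0.218,0.01,-0.785,1],[-0.081,0.218,0.01,-0.785,1],[-0.081,0.218,0.01,-0.785,1]]' | tail -5
python3 snap.py wC
python3 -m inch '[[-0.085,-0.075,0,0.785,1],[-0.085,-0.075,0,0.785,1],[-0.085,-0.075,0,0.785,1],[-0.085,-0.075,0,0.785,1],[-0.085,-0.075,0,0.785,1],[-0.085,-0.075,0,0.785,1],[-0.085,-0.075,0,0.785,1],[-0.085,-0.075,0,0.785,1]]' | head -3
python3 snap.py wD
python3 - <<'E'
from h import *
import pickle
P={k:pickle.load(open(f"{k}.pkl","rb")) for k in("wA","wC","wD")}
r=[518,-290,40];f=[565,-135,40]; T=[]
for k,p in P.items():
  for X in(r,f):
    u=proj(p,X)[0];print(k,u.round())
    x,y=int(np.clip(u[0],80,560)),int(np.clip(u[1],60,420));T.append(cv2.resize(p["color"][y-60:y+60,x-80:x+80,::-1],(400,300),interpolation=cv2.INTER_CUBIC))
cv2.imwrite("pics/c2.png",cv2.resize(np.vstack([np.hstack([T[0],T[2],T[4]]),np.hstack([T[1],T[3],T[5]])]),None,fx=.66,fy=.66))
E
```

```text
tool_pos: [556.1, -435.8, 290.2]
tcp_rot: [-3.141, 0.0, 0.781]
contact_force: [-0.1, 0.9, 0.2]
grip_width: 91.6
finger_force: 0.0
time: 5.68
tool_pos: [445.9, -439.0, 290.5]
tcp_rot: [3.141, -0.0, -0.002]
wA [454. 131.]
wA [199.  49.]
wC [111. 133.]
wC [-17. -94.]
wD [ 84. 139.]
wD [-118.   83.]
```

View pics/c2.png

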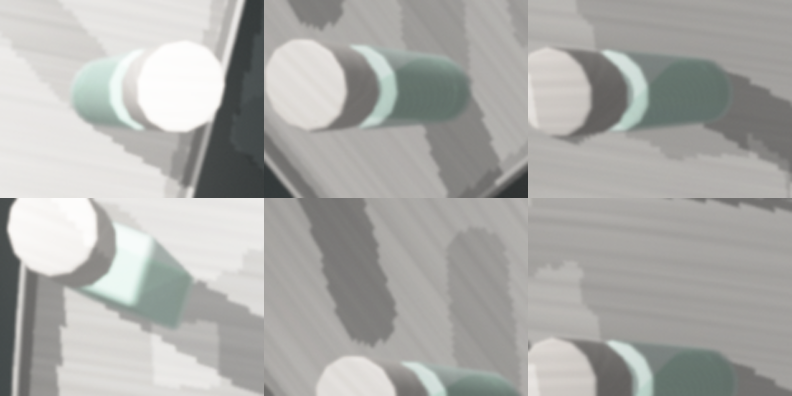

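Run:
```python
from h import *
import pickle
P={k:pickle.load(open(f"{k}.pkl","rb")) for k in("wA","wC","wD")}
def capc(p,uv): # centroid of bright top near uv
    g=cv2.GaussianBlur(p["color"],(3,3),0).astype(int); return g[uv[1]-2:uv[1]+3,uv[0]-2:uv[0]+3].mean((0,1))
def cap(p,uv,tol=22):
    im=cv2.GaussianBlur(p["color"],(3,3),0); m=np.zeros((482,642),np.uint8)
    cv2.floodFill(im.copy(),m,uv,0,(9,)*3,(9,)*3,4|cv2.FLOODFILL_FIXED_RANGE|cv2.FLOODFILL_MASK_ONLY|(255<<8))
    m=m[1:-1,1:-1]; c=max(cv2.findContours(m,0,1)[0],key=cv2.contourArea); e=cv2.fitEllipse(cv2.convexHull(c)); return e
for k,uv in(("wA",(483,123)),("wC",(56,124)),("wD",(19,135))): print(k,[np.round(v,1) for v in cap(P[k],uv)])
ob=[(P[k],cap(P[k],uv)[0]) for k,uv in(("wA",(483,123)),("wC",(56,124)))]
print("captop",tri(ob)); print("flat cap A",cap(P["wA"],(140,17)))
X=tri(ob)[0]
T=[]
for k in("wC","wD"):
    p=P[k]; u=proj(p,[X[0],X[1],30])[0].astype(int); x0,y0=max(u[0]-50,0),u[1]-37
    im=cv2.resize(p["color"][y0:y0+74,x0:x0+100,::-1],None,fx=8,fy=8,interpolation=cv2.INTER_CUBIC)
    im=cv2.convertScaleAbs(im,alpha=2.0,beta=-120); a=np.linspace(0,2*np.pi,60)
    for z in(3,63):
        q=proj(p,np.c_[X[0]+14*np.cos(a),X[1]+14*np.sin(a),0*a+z]); cv2.polylines(im,[((q-[x0,y0]+.5)*8).astype(np.int32)],True,(0,0,255) if z==3 else (255,0,0),1)
    T.append(im[:,:])
h=min(t.shape[1] for t in T)
cv2.imwrite("pics/c3.png",cv2.resize(np.vstack([t[:,:h] for t in T]),None,fx=.5,fy=.5,interpolation=cv2.INTER_AREA))
```

```text
wA [array([481.5, 121.2]), array([49.6, 53.2]), np.float64(24.0)]
wC [array([ 55.6, 121.8]), array([44.3, 52.5]), np.float64(156.9)]
wD [array([ 16.5, 133.3]), array([41.8, 50.7]), np.float64(168.7)]
captop (array([ 522.02762452, -286.51631187,   90.35849749]), [0.0, 0.0])
flat cap A ((150.55262756347656, 16.98273277282715), (51.213436126708984, 53.13214111328125), 177.80044555664062)
```

View pics/c3.png

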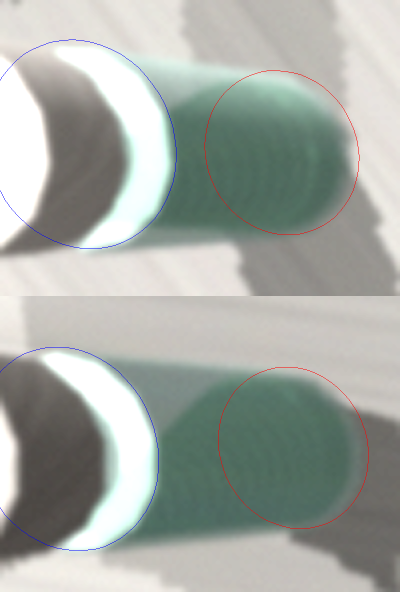

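```bash
cat > yawfit.py <<'E'
from h import *
import pickle,itertools
def hull(p,X,S=4,sh=(480,640)):
    m=np.zeros((sh[0]*S,sh[1]*S),np.uint8); q=(proj(p,X)+.5)*S
    cv2.fillConvexPoly(m,cv2.convexHull(q.astype(np.int32)),1); return cv2.resize(m,(sh[1],sh[0]),interpolation=cv2.INTER_AREA)>0
a=np.linspace(0,2*np.pi,48)
def fit(views,c,half=(14,14),zb=3,yaws=np.deg2rad(np.arange(-44,45,4))):
    def ring(yaw,z,sc=1,zf=None):
        if half[0]==half[1]: b=np.c_[half[0]*np.cos(a),half[1]*np.sin(a)]*sc
        else: b=np.array([[i*half[0],j*half[1]] for i in(1,-1) for j in(1,-1)])*sc
        z=np.full(len(b),z) if zf is None else zf(b[:,0])
        R=np.array([[np.cos(yaw),-np.sin(yaw)],[np.sin(yaw),np.cos(yaw)]]); return np.c_[b@R.T+c,z]
    D=[]
    for p in views:
        body=hull(p,np.vstack([ring(0,zb+2,.92),ring(0,zb+60,.92)])) if half[0]==half[1] else hull(p,np.vstack([ring(0.,zb,.8),ring(0,zb+60,.8)]))
        circ=np.c_[c[0]+14*np.cos(a),c[1]+14*np.sin(a),0*a]
        sh=hull(p,np.vstack([circ*1+[0,0,zb+60],circ+[0,0,zb+87]]))
        m=cv2.dilate(sh.astype(np.uint8),np.ones((5,5)))>0
        if half[0]!=half[1]: m|=hull(p,ring(0,zb+60,1.05))
        reg=body&~m; f=cv2.GaussianBlur(p["color"],(3,3),0).astype(float); D.append((p,reg,f[...,1]-f[...,0],f.sum(2)))
    best=[]
    for y,hi,lo in itertools.product(yaws,range(30,61,6),range(0,31,6)):
        s=0
        for p,reg,g,v in D:
            M=hull(p,np.vstack([ring(y,zb,.9),ring(y,0,.9,lambda x:zb+(hi+lo)/2-(hi-lo)/2*x/half[0]/.9)]),S=1)
            for ch in(g,v):
                i,o=ch[reg&M],ch[reg&~M]
                if len(i)>5 and len(o)>5: s+=(len(i)*i.var()+len(o)*o.var())/((len(i)+len(o))*ch[reg].var())
                else: s+=1
        best.append((round(s,3),round(float(np.rad2deg(y))),hi,lo))
    return sorted(best)
E
python3 - <<'E'
from yawfit import *
P=[pickle.load(open(f"{k}.pkl","rb")) for k in("wC","wD","s1")]
for v in(P[:2],P[:1],P[1:2],P): print(fit(v,np.array([521.5,-286.5]))[:6])
E
```

```text
[(np.float64(2.276), -4, 36, 6), (np.float64(2.286), 40, 54, 12), (np.float64(2.301), 12, 48, 6), (np.float64(2.304), 0, 36, 6), (np.float64(2.305), 4, 48, 6), (np.float64(2.307), 4, 36, 6)]
[(np.float64(1.286), 8, 30, 0), (np.float64(1.303), 16, 30, 0), (np.float64(1.306), 16, 36, 0), (np.float64(1.308), 12, 30, 0), (np.float64(1.308), 12, 36, 0), (np.float64(1.316), 20, 36, 0)]
[(np.float64(0.774), 4, 48, 6), (np.float64(0.785), -4, 42, 6), (np.float64(0.785), 0, 48, 6), (np.float64(0.787), -12, 36, 6), (np.float64(0.793), -8, 42, 6), (np.float64(0.793), -4, 36, 6)]
[(np.float64(3.012), 12, 60, 6), (np.float64(3.017), 4, 48, 6), (np.float64(3.031), 16, 60, 6), (np.float64(3.046), -8, 42, 6), (np.float64(3.067), 0, 48, 6), (np.float64(3.07), 4, 54, 6)]
```

```bash
python3 -m inch '[[0.076,-0.1525,0,-0.1,0.6],[0.076,-0.1525,0,-0.1,0.6],[0.076,-0.1525,0,-0.1,0.6],[0.076,-0.1525,0,-0.1,0.6],[0.076,-0.1525,0,-0.1,0.6],[0.076,-0.1525,0,-0.1,0.6],[0.076,-0.1525,0,-0.1,0.6]]'
python3 -m inch '[[0,0,0.04,0,0.6],[0,0,0.06,0,0.6],[0,0,0.085,0,0.6],[0,0,0.085,0,0.6]]'
python3 snap.py wE; python3 snap.py s2 side
python3 -m inch '[[0,0,0,0,0],[0,0,0,0,0],[0,0,0,0,0],[0,0,0,0,0],[0,0,0,0,0],[0,0,0,0,0]]'
python3 - <<'E'
import cv2,numpy as np
a=cv2.imread("pics/wE.png"); s=cv2.imread("pics/s2.png")[150:450,200:500]
cv2.imwrite("pics/c4.png",np.hstack([cv2.resize(a,(400,300)),cv2.resize(s,(300,300))]))
E
```

```text
time: 6.32
tool_pos: [522.0, -287.3, 290.0]
tcp_rot: [3.141, -0.0, 0.102]
contact_force: [0.2, 0.2, 1.0]
grip_width: 55.3
finger_force: 0.0
time: 6.65
tool_pos: [519.7, -288.3, 200.2]
tcp_rot: [-3.136, 0.006, 0.098]
contact_force: [-0.8, 0.4, -1.4]
grip_width: 55.1
finger_force: 0.0
time: 7.25
tool_pos: [522.2, -287.6, 205.6]
tcp_rot: [3.141, -0.001, 0.1]
contact_force: [-1.3, -0.2, 4.9]
grip_width: 27.4
finger_force: 30.0
```

View pics/c4.png

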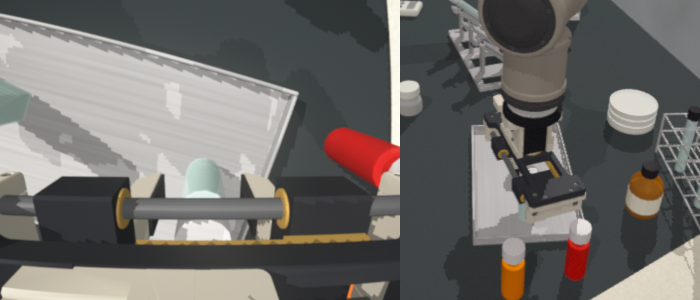

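```bash
python3 -m inch '[[0,0,-0.02,0,0],[0,0,-0.06,0,0],[0,0,-0.1,0,0],[0,-0.02,-0.14,0,0],[0,-0.05,-0.145,0,0]]'
python3 -m inch '[[-0.002,-0.03,0,0,0],[-0.003,-0.07,0,0,0],[-0.005,-0.11,0,0,0],[-0.006,-0.15,0,0,0],[-0.008,-0.19,0,0,0],[-0.01,-0.22,0,0,0]]' |sed -n 2p
python3 -m inch '[[-0.002,-0.03,0,0.03,0],[-0.003,-0.07,0,0.033,0],[-0.003,-0.11,0,0.033,0],[-0.003,-0.14,0,0.033,0],[-0.003,-0.14,0,0.033,0],[-0.003,-0.14,0,0.033,0]]'
python3 snap.py r1
python3 -m inch '[[-0.01,-0.04,0,0,0],[-0.02,-0.08,0,0,0],[-0.02,-0.11,0,0,0],[-0.02,-0.11,0,0,0],[-0.02,-0.11,0,0,0]]'
python3 snap.py r2
python3 - <<'E'
import cv2,numpy as np
a,b=[cv2.imread(f"pics/r{k}.png")[:340] for k in "12"]
cv2.imwrite("pics/r12.png",cv2.resize(np.vstack([a,b]),None,fx=.88,fy=.88,interpolation=cv2.INTER_AREA))
E
```

```text
time: 7.67
tool_pos: [517.9, -239.9, 356.3]
tcp_rot: [3.133, -0.009, 0.097]
contact_force: [0.4, 0.0, -0.3]
grip_width: 27.5
finger_force: 30.0
tool_pos: [484.1, -17.2, 349.8]
time: 8.67
tool_pos: [467.7, 120.6, 349.7]
tcp_rot: [3.141, 0.0, 0.071]
contact_force: [0.2, -0.2, -0.3]
grip_width: 27.5
finger_force: 30.0
time: 9.13
tool_pos: [441.0, 227.5, 349.6]
tcp_rot: [3.141, 0.0, 0.068]
contact_force: [-0.0, 0.1, -0.2]
grip_width: 27.2
finger_force: 30.0
```

View pics/r12.png

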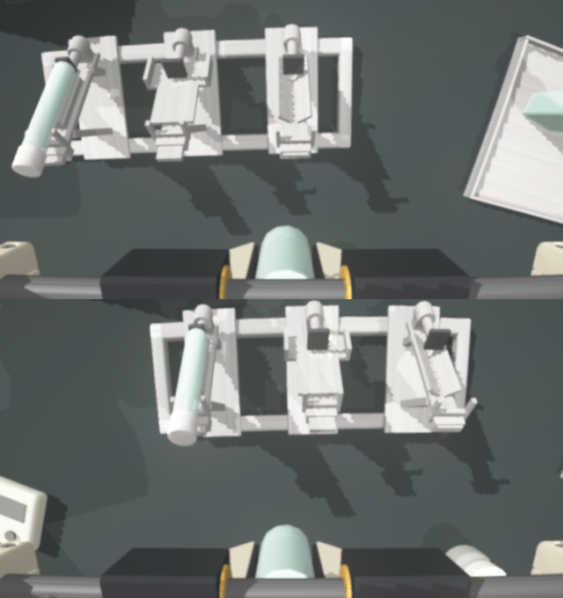

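Run:
```python
from h import *
import pickle
a,b=[pickle.load(open(f"r{k}.pkl","rb")) for k in "12"]
for n in("cradle_round","heel_round_pt","fork_round_mid","cradle_flat","heel_flat_pt","fork_flat_mid","cradle_slim"):
    u,v=tip_of(a,n)[:2],tip_of(b,n)[:2]
    print(n,[(np.round(x["centre"]).tolist(),round(x["conf"],2)) for x in u+v])
    if u and v: X,e=tri([(a,u[0]["centre"]),(b,v[0]["centre"])]);print("   ",X.round(1),e)
for n in("flat_bottle",):
    for p in(a,b): print([(np.round(x["centre"]).tolist(),round(x["conf"],2)) for x in tip_of(p,n)[:2]])
```

```text
cradle_round [([332.0, 61.0], 0.95), ([492.0, 35.0], 0.84)]
    [588.8 124.2  58.1] [0.3, 0.3]
heel_round_pt [([334.0, 72.0], 0.64), ([498.0, 46.0], 0.76)]
    [580.1 122.4  67.2] [0.6, 0.6]
fork_round_mid [([515.0, 105.0], 0.59)]
cradle_flat [([197.0, 68.0], 0.93), ([359.0, 38.0], 0.69)]
    [577.8 214.7  61.9] [0.7, 0.7]
heel_flat_pt [([198.0, 81.0], 0.73), ([363.0, 46.0], 0.63)]
    [569.9 211.6  70.2] [0.6, 0.6]
fork_flat_mid [([187.0, 140.0], 0.82), ([334.0, 74.0], 0.17), ([366.0, 106.0], 0.77)]
    [531.5 209.5  97.2] [0.2, 0.2]
cradle_slim [([72.0, 74.0], 0.62), ([225.0, 40.0], 0.85)]
    [570.7 302.4  64.9] [0.4, 0.4]
[([196.0, 70.0], 0.6), ([614.0, 126.0], 0.59)]
[]
```

```bash
cat > rackm.py <<'E'
from h import *
def cr(r,yc): # origin and axes of cradle at row position yc; r=(x0,y0,yaw,z)
    c,s=np.cos(r[2]),np.sin(r[2]); X=np.array([c,s,0]);Y=np.array([-s,c,0]);Z=np.array([0,0,1.]);k=np.deg2rad(40)
    o=np.array([r[0],r[1],0])+45*X+yc*Y+r[3]*Z; return o,np.cos(k)*Z+np.sin(k)*X,Y,-np.cos(k)*X+np.sin(k)*Z
def pt(r,yc,x,y,z): o,a,b,c=cr(r,yc); return o+x*a+y*b+z*c
E
python3 - <<'E'
from rackm import *
import pickle
from scipy.optimize import least_squares
a,b=[pickle.load(open(f"r{k}.pkl","rb")) for k in "12"]
for p,l in((a,[(401,43),(400,168)]),(b,[(170,28),(182,151),(535,23)])): print([onz(p,u,12).round(1).tolist() for u in l])
M={"o":[(-90,(332,61),(492,35)),(0,(197,68),(359,38)),(90,(72,74),(225,40))]}
def f(r):
    e=[]
    for yc,u,v in M["o"]: e+=[proj(a,pt(r,yc,0,0,0))[0]-u,proj(b,pt(r,yc,0,0,0))[0]-v]
    for yc,u,v in((-90,(334,72),(498,46)),(0,(198,81),(363,46))): e+=[proj(a,pt(r,yc,0,0,10))[0]-u,proj(b,pt(r,yc,0,0,10))[0]-v]
    for yc,u,v in((0,(187,140),(366,106)),): e+=[proj(a,pt(r,yc,0,0,62))[0]-u,proj(b,pt(r,yc,0,0,62))[0]-v]
    e+=[proj(b,pt(r,-90,0,0,62))[0]-(515,105)]
    return np.ravel(e)
s=least_squares(f,[545,207,.07,60]);r=s.x;print("rack",r.round(3));print(f(r).round(1).reshape(-1,2).tolist())
np.save("rack.npy",r)
im=[]
for p in(a,b):
  for yc,w in((-90,24),(0,32)):
    q=proj(p,pt(r,yc,0,0,40))[0].astype(int);x0,y0=q[0]-55,max(q[1]-75,0)
    c=cv2.resize(p["color"][y0:y0+110,x0:x0+110,::-1],None,fx=3.5,fy=3.5,interpolation=cv2.INTER_CUBIC)
    L=lambda P,col:cv2.polylines(c,[((proj(p,P)-[x0,y0]+.5)*3.5).astype(np.int32)],False,col,1)
    for d,col in((-6,(255,0,0)),(0,(0,255,0)),(6,(0,0,255))):   # prong tops centre lines
        for sg in(-1,1): L([pt(r,yc,-1,sg*10.5,62+d),pt(r,yc,-1,sg*13.5,62+d)],col)
    k=np.array([[pt(r,yc,8,-8,10),pt(r,yc,8,8,10),pt(r,yc,-9,8,10),pt(r,yc,-9,-8,10),pt(r,yc,8,-8,10)]])[0]; L(k,(0,255,255))
    rc=[np.array([r[0],r[1],0])+0 for _ in range(1)]
    cc,ss=np.cos(r[2]),np.sin(r[2])
    L([[r[0]+x*cc-y*ss,r[1]+x*ss+y*cc,12] for x,y in((49,145),(49,-145),(-49,-145),(-49,145),(49,145))],(255,0,255))
    im.append(c)
cv2.imwrite("pics/forks.png",cv2.resize(np.vstack([np.hstack(im[:2]),np.hstack(im[2:])]),None,fx=.77,fy=.77,interpolation=cv2.INTER_AREA))
E
```

```text
[[615.1, 71.0, 12.0], [517.6, 60.8, 12.0]]
[[588.8, 359.9, 12.0], [493.0, 350.8, 12.0], [614.6, 71.2, 12.0]]
rack [5.34061e+02 2.09660e+02 9.40000e-02 6.08930e+01]
[[0.2, 1.9], [1.0, 0.9], [2.1, -0.3], [0.7, -2.0], [2.3, 2.1], [-0.7, 0.7], [-1.4, 1.3], [-1.4, -0.2], [-1.0, -2.8], [-2.3, 0.0], [-1.9, -0.1], [0.7, -0.6], [2.1, -0.7]]
```

View pics/forks.png

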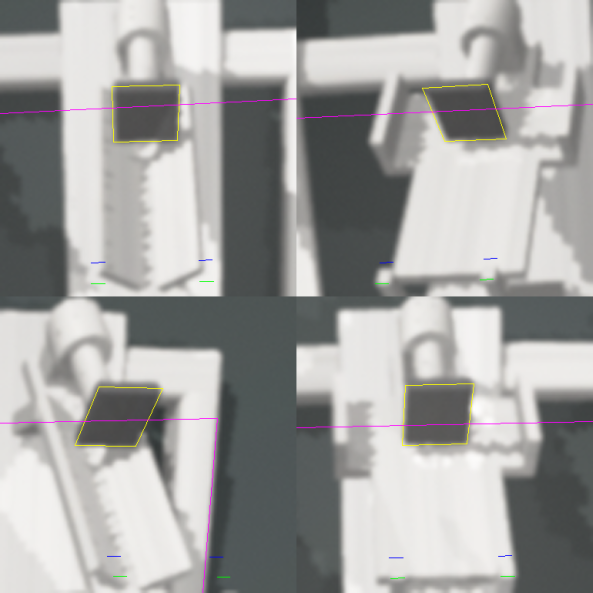

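Run:
```python
from rackm import *
import pickle
a,b=[pickle.load(open(f"r{k}.pkl","rb")) for k in "12"]; r=np.load("rack.npy"); im=[]
for p in(a,b):
  for yc in(-90,0):
    q=proj(p,pt(r,yc,-1,0,62))[0].astype(int);x0,y0=q[0]-33,q[1]-25
    c=cv2.resize(p["color"][y0:y0+50,x0:x0+66,::-1],None,fx=6,fy=6,interpolation=cv2.INTER_CUBIC)
    L=lambda P,col:cv2.polylines(c,[((proj(p,P)-[x0,y0]+.5)*6).astype(np.int32)],False,col,1)
    for d,col in((-6,(255,0,0)),(-3,(255,255,0)),(0,(0,200,0)),(3,(0,200,255)),(6,(0,0,255))):
        for sg in(-1,1): L([pt(r,yc,-1,sg*14.5,62+d),pt(r,yc,-1,sg*19,62+d)],col)
    im.append(c)
cv2.imwrite("pics/forks2.png",np.vstack([np.hstack(im[:2]),np.hstack(im[2:])]))
```

```text
(no output)
```

View pics/forks2.png

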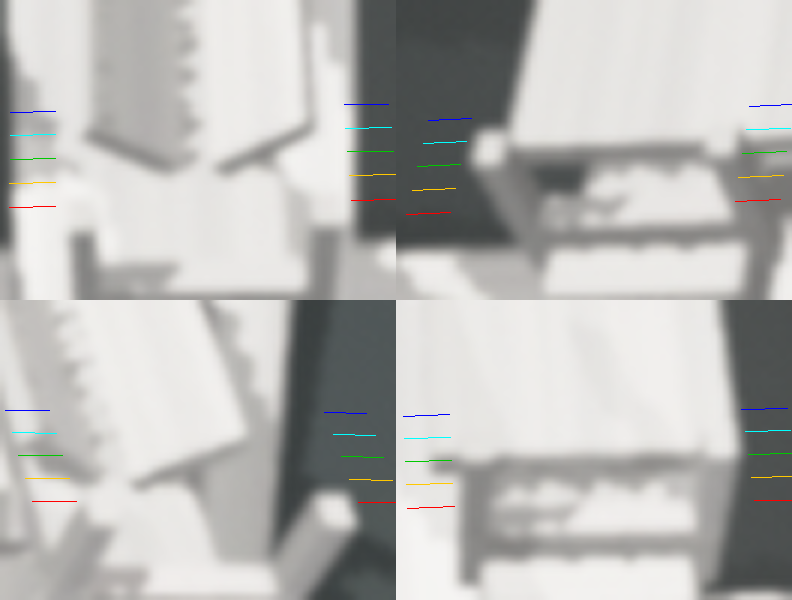

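```bash
cat > go.py <<'E'
import sys
from rackm import *
# usage: go.py yc h half a,Bz,lift ...
yc,h,hf=map(float,sys.argv[1:4]); r=np.load("rack.npy"); o=get_obs()
R=Ro.from_euler("xyz",o["tcp_rot"]).as_matrix(); print("t",round(o["time"],2),np.round(o["tool_pos"],1),np.round(o["contact_force"],1),round(o["grip_width"],1),"spin",round(o["tcp_rot"][2]-r[2],3))
for s in sys.argv[4:]:
    a,Bz,l=map(float,s.split(",")); a=np.deg2rad(a); ring=np.sqrt((np.cos(a)**2+1)/2)
    Bx=-14*(1-ring)*2**.5 if hf==14 else -hf+hf*np.cos(a)
    G=pt(r,yc,Bx+h*np.sin(a)+l,0,Bz+h*np.cos(a)); T=G+[0,0,159]
    print(s,"TCP",T.round(1),"d_tool",np.round((R.T@(T-o["tool_pos"]))/1000,4).tolist(),"Ez",round(Bz+hf*np.sin(a),1))
E
python3 go.py -90 43.6 14 50,23.5,30 50,23.5,0
```

```text
t 9.98 [440.9 227.6 349.7] [ 1.3 -0.5 -0.6] 27.8 spin -0.027
50,23.5,30 TCP [586.5 124.2 299.2] d_tool [0.1384, 0.1129, 0.0505] Ez 34.2
50,23.5,0 TCP [567.3 122.4 276.2] d_tool [0.1192, 0.1134, 0.0735] Ez 34.2
```

```bash
python3 -m inch '[[0.03,0.03,0,-0.027,0],[0.06,0.06,0,-0.027,0],[0.09,0.09,0,-0.027,0],[0.119,0.1134,0.03,-0.027,0],[0.119,0.1134,0.05,-0.027,0],[0.119,0.1134,0.05,-0.027,0],[0.119,0.1134,0.05,-0.027,0]]' >/dev/null
python3 go.py -90 43.6 14 50,23.5,0 45,24,0 40,25,0 35,26.5,0 30,28,0 28,29,0 28,29,5
```

```text
t 10.57 [566.8 122.1 298.4] [-0.3  0.7 -0.1] 27.4 spin -0.001
50,23.5,0 TCP [567.3 122.4 276.2] d_tool [0.0006, -0.0002, 0.0222] Ez 34.2
45,24,0 TCP [563.5 122.  276.7] d_tool [-0.0032, -0.0002, 0.0216] Ez 33.9
40,25,0 TCP [559.3 121.6 277.2] d_tool [-0.0074, -0.0002, 0.0211] Ez 34.0
35,26.5,0 TCP [554.7 121.2 277.7] d_tool [-0.012, -0.0002, 0.0207] Ez 34.5
30,28,0 TCP [550.3 120.8 277.9] d_tool [-0.0165, -0.0002, 0.0205] Ez 35.0
28,29,0 TCP [548.2 120.6 278.1] d_tool [-0.0186, -0.0002, 0.0203] Ez 35.6
28,29,5 TCP [551.4 120.9 281.9] d_tool [-0.0154, -0.0002, 0.0165] Ez 35.6
```

```bash
python3 -m inch '[[0,0,0.01,0,0],[0,0,0.017,0,0],[0,0,0.021,0,0],[0,0,0.023,0,0],[0,0,0.023,0,0]]'
python3 -m inch '[[-0.002,0,0,0,0],[-0.004,0,0,0,0],[-0.006,0,0,0,0],[-0.008,0,0,0,0],[-0.008,0,0,0,0]]'
python3 snap.py s3 side
python3 - <<'E'
from h import *
import pickle
p=pickle.load(open("s3.pkl","rb"))
for t in trace(p,"round_bottle")[:3]: print(t["conf"],np.round(t["rect"]),t["pixels"].sum())
E
```

```text
time: 10.98
tool_pos: [566.8, 122.8, 276.7]
tcp_rot: [3.142, 0.0, 0.095]
contact_force: [0.2, 0.1, -0.7]
grip_width: 27.4
finger_force: 30.0
time: 11.4
tool_pos: [560.2, 121.3, 278.1]
tcp_rot: [3.141, -0.006, 0.094]
contact_force: [5.0, -1.3, 1.8]
grip_width: 27.2
finger_force: 30.0
0.91 [379. 399.  31.  60.] 1315
0.85 [313. 422.  22.  63.] 1342
0.52 [293. 186.  14.  20.] 151
```

```bash
python3 -m inch '[[-0.003,0,-0.0005,0,0],[-0.005,0,-0.0005,0,0],[-0.007,0,-0.001,0,0],[-0.007,0,-0.001,0,0]]'
python3 -m inch '[[-0.002,0,0,0,0],[-0.004,0,0,0,0],[-0.005,0,0,0,0],[-0.005,0,0,0,0]]'
python3 snap.py t3 top; python3 snap.py w3
python3 - <<'E'
from h import *
import pickle
for k in("t3","w3"):
  p=pickle.load(open(k+".pkl","rb"))
  for t in trace(p,"round_bottle")[:3]: print(k,t["conf"],np.round(t["rect"]),t["pixels"].sum())
  print([(np.round(t["centre"]).tolist(),round(t["conf"],2)) for t in tip_of(p,"round_bottle")[:3]])
E
```

```text
time: 11.83
tool_pos: [554.2, 120.6, 280.0]
tcp_rot: [3.141, -0.01, 0.093]
contact_force: [9.0, -0.9, 3.1]
grip_width: 27.7
finger_force: 30.0
time: 12.17
tool_pos: [549.6, 120.2, 280.2]
tcp_rot: [3.141, -0.011, 0.093]
contact_force: [9.7, -1.2, 3.5]
grip_width: 27.6
finger_force: 30.0
t3 0.61 [478. 256.  23.  12.] 189
t3 0.45 [484. 293.  17.  12.] 220
[([472.0, 257.0], 0.69)]
w3 0.7 [325. 315.  88. 141.] 6731
w3 0.7 [325. 203.  32.  54.] 1078
[([322.0, 265.0], 0.73)]
```

Run:
```python
from h import *
import pickle
p=pickle.load(open("w3.pkl","rb")); G=np.array([549.6,120.2,280.2-159]); X=np.array([np.cos(.094),np.sin(.094),0]);Z=np.array([0,0,1.])
im=p["color"].astype(int)
for t in(0,10,20,25,30,35): # t=tilt from vertical, cap to robot
    k=np.deg2rad(t);u=-np.sin(k)*X+np.cos(k)*Z;n=np.cos(k)*X+np.sin(k)*Z;B=G-43.6*u
    print(t,"B,far edge,near edge",proj(p,[B,B+14*n,B-14*n]).round().tolist())
for rws in range(150,300,6): print(rws,im[rws,322].tolist(),end=" ")
```

```text
0 B,far edge,near edge [[325.0, 282.0], [325.0, 257.0], [325.0, 307.0]]
10 B,far edge,near edge [[325.0, 269.0], [325.0, 244.0], [325.0, 292.0]]
20 B,far edge,near edge [[325.0, 256.0], [325.0, 234.0], [325.0, 278.0]]
25 B,far edge,near edge [[325.0, 251.0], [325.0, 229.0], [325.0, 271.0]]
30 B,far edge,near edge [[325.0, 245.0], [325.0, 224.0], [325.0, 264.0]]
35 B,far edge,near edge [[325.0, 240.0], [325.0, 220.0], [325.0, 257.0]]
150 [228, 227, 225] 156 [237, 234, 233] 162 [236, 234, 232] 168 [236, 234, 232] 174 [198, 197, 194] 180 [239, 238, 236] 186 [239, 238, 236] 192 [240, 239, 237] 198 [240, 238, 236] 204 [240, 239, 237] 210 [184, 183, 181] 216 [101, 101, 101] 222 [81, 83, 81] 228 [84, 85, 84] 234 [175, 173, 170] 240 [195, 194, 190] 246 [231, 240, 236] 252 [222, 239, 232] 258 [221, 238, 231] 264 [217, 233, 227] 270 [217, 233, 226] 276 [216, 233, 225] 282 [215, 232, 225] 288 [214, 232, 224] 294 [213, 231, 224]
```

```bash
cat > chk.py <<'E'
import sys
from rackm import *
r=np.load("rack.npy"); yc=float(sys.argv[1]); o=get_obs(); G=np.array(o["tool_pos"])+Ro.from_euler("xyz",o["tcp_rot"]).as_matrix()@[0,0,159]
q,a,b,c=cr(r,yc); print("t",round(o["time"],2),"G cradle x,y,z",[round(float((G-q)@v),1) for v in(a,b,c)],"F cradle",[round(float(np.array(o["contact_force"])@v),1) for v in(a,b,c)],"TCP",np.round(o["tool_pos"],1))
E
python3 chk.py -90
python3 - <<'E'
from h import *
import pickle
p=pickle.load(open("w3.pkl","rb")); im=p["color"].astype(int)
for r in(236,240,244,248,252,258,264): 
    row=im[r]; g=(row[:,1]-row[:,0]); c=np.where((g>8)&(np.abs(np.arange(640)-325)<70))[0]; print(r,c.min() if len(c) else None,c.max() if len(c) else None,len(c))
E
```

```text
t 12.47 G cradle x,y,z [23.0, -0.7, 66.4] F cradle [9.7, -2.5, -5.1] TCP [549.6 120.2 280.2]
236 None None 0
240 None None 0
244 None None 0
248 311 334 24
252 307 342 36
258 303 347 45
264 298 349 52
```

```bash
cat > bfit.py <<'E'
import sys,pickle
from rackm import *
from scipy.optimize import least_squares
# fit tilt & h of the held round bottle from far rim of its base seen in wrist picture
p=pickle.load(open(sys.argv[1]+".pkl","rb")); o=get_obs(); R=Ro.from_euler("xyz",o["tcp_rot"]).as_matrix(); G=np.array(o["tool_pos"])+R@[0,0,159]
im=cv2.GaussianBlur(p["color"],(3,3),0).astype(int); pts=[]
for r in range(210,272,2):
    g=im[r,:,1]-im[r,:,0]; c=np.where((g>7)&(np.abs(np.arange(640)-325)<60))[0]
    if len(c)>12: pts+=[(c.min()-.5,r),(c.max()+.5,r)]
pts=np.array(pts,float); X,Y,Z=R[:,0],-R[:,1],-R[:,2]; th=np.linspace(0,2*np.pi,240)
def rim(t,h): 
    u=-np.sin(t)*X+np.cos(t)*Z;n=np.cos(t)*X+np.sin(t)*Z; B=G-h*u
    return proj(p,np.vstack([B+14*(np.cos(s)*n+np.sin(s)*Y) for s in th]+[B+25*u+14*(np.cos(s)*n+np.sin(s)*Y) for s in th]))
def f(v):
    c=cv2.convexHull(rim(*v).astype(np.float32)); return [cv2.pointPolygonTest(c,(float(a),float(b)),True) for a,b in pts]
for h in(36,38,40,42,43.6,46):
    s=least_squares(lambda v:f([v[0],h]),[.2],diff_step=1e-2); print(h,"tilt",np.rad2deg(s.x).round(1),"rms",round(float(np.sqrt(np.mean(np.square(s.fun)))),2),len(pts))
E
python3 bfit.py w3
```

```text
36 tilt [10.7] rms 1.84 26
38 tilt [9.1] rms 1.72 26
40 tilt [7.8] rms 1.63 26
42 tilt [6.6] rms 1.55 26
43.6 tilt [5.7] rms 1.5 26
46 tilt [4.5] rms 1.44 26
```

```bash
python3 -m inch '[[0.005,0,-0.02,0,0],[0.005,0,-0.05,0,0],[0.005,0,-0.07,0,0],[-0.02,0.05,-0.07,0,0],[-0.045,0.09,-0.07,0,0],[-0.06,0.125,-0.05,0,0],[-0.06,0.125,-0.02,0,0],[-0.06,0.125,-0.02,0,0]]' | sed -n 2,4p
python3 -m inch '[[0,0,0.03,0,0],[0,0,0.055,0,0],[0,0,0.055,0,0]]' | sed -n 2,4p; python3 snap.py w4; python3 bfit.py w4
```

```text
tool_pos: [495.9, -12.2, 293.3]
tcp_rot: [-3.14, 0.01, 0.09]
contact_force: [-0.9, -1.1, -1.3]
tool_pos: [497.8, -9.0, 239.5]
tcp_rot: [-3.139, 0.008, 0.094]
contact_force: [-1.0, 0.6, -1.5]
36 tilt [97.1] rms 16.06 62
38 tilt [101.4] rms 14.82 62
40 tilt [105.9] rms 13.74 62
42 tilt [109.8] rms 12.77 62
43.6 tilt [112.6] rms 12.05 62
46 tilt [116.1] rms 11.03 62
```

```bash
python3 -m inch '[[0,0,0.02,0,0],[0,0,0.033,0,0],[0,0,0.037,0,0],[0,0,0.037,0,0]]' | sed -n 2,4p
python3 -m inch '[[0,0,0.001,0,0],[0,0,0.002,0,0],[0,0,0.002,0,0]]' | sed -n 2,4p
python3 -m inch '[[0,0,0.001,0,0],[0,0,0.002,0,0],[0,0,0.002,0,0]]' | sed -n 2,4p
```

```text
tool_pos: [499.6, -9.2, 206.4]
tcp_rot: [-3.142, 0.0, 0.094]
contact_force: [0.1, -0.5, -0.8]
tool_pos: [499.6, -9.6, 204.6]
tcp_rot: [3.141, -0.002, 0.094]
contact_force: [-0.3, 0.3, -0.1]
tool_pos: [499.7, -9.6, 203.2]
tcp_rot: [3.141, -0.002, 0.094]
contact_force: [-2.4, 1.1, 11.9]
```

```bash
python3 -m inch '[[0,0,0.001,0,0],[0,0,0.002,0,0],[0,0,0.002,0,0]]' | sed -n 2,4p
python3 -m inch '[[0,0,0,0,0.32],[0,0,0,0,0.34],[0,0,0,0,0.36],[0,0,0,0,0.5],[0,0,0,0,0.6],[0,0,0,0,0.6]]' | sed -n 2,5p
```

```text
tool_pos: [500.2, -9.6, 202.5]
tcp_rot: [3.141, -0.005, 0.094]
contact_force: [-3.0, 2.1, 21.3]
tool_pos: [499.2, -9.7, 199.5]
tcp_rot: [-3.142, 0.001, 0.094]
contact_force: [0.6, 0.3, 0.5]
grip_width: 48.3
```

```bash
python3 -m inch '[[0,0,-0.03,0,0.6],[0,0,-0.0515,0,0.6],[0,0,-0.0515,0,0.6]]' | sed -n 1,2p
python3 snap.py s5 side
python3 - <<'E'
from h import *
import pickle
p=pickle.load(open("s5.pkl","rb"))
for t in tip_of(p,"round_bottle")[:4]: print(np.round(t["centre"]),round(t["conf"],2),onz(p,t["centre"],0).round(1))
for t in trace(p,"round_bottle")[:4]:
    ys,xs=np.where(t["pixels"]); b=ys.max(); print(np.round(t["rect"]),round(t["conf"],2),"bottom",xs[ys>b-3].mean(),b,onz(p,(xs[ys>b-3].mean(),b),0).round(1), "mid x lower/upper",xs[ys>b-12].mean(), xs[(ys<b-14)&(ys>b-24)].mean())
print(proj(p,[[499.5,-9.6,0],[503.5,-9.6,0],[499.5,-9.6,40]]).round(1).tolist())
E
```

```text
time: 15.27
tool_pos: [500.5, -9.8, 254.6]
[376. 425.] 0.67 [ 556.  -399.3    0. ]
[281. 262.] 0.64 [505.9  -9.2   0. ]
[312. 445.] 0.56 [ 467.6 -407.9    0. ]
[281. 246.  16.  38.] 0.88 bottom 280.125 265 [502.7 -17.5   0. ] mid x lower/upper 279.7456647398844 279.84090909090907
[381. 400.  27.  60.] 0.83 bottom 374.93333333333334 429 [ 552.6 -405.     0. ] mid x lower/upper 374.61083743842363 376.17391304347825
[313. 423.  20.  66.] 0.71 bottom 312.2857142857143 450 [ 466.3 -415.4    0. ] mid x lower/upper 311.80645161290323 312.32835820895525
[299. 200.  37.  21.] 0.42 bottom 313.7142857142857 211 [619.5 177.7   0. ] mid x lower/upper 313.85714285714283 281.1111111111111
[[277.7, 262.9], [279.7, 262.7], [277.3, 245.7]]
```

```bash
python3 -m inch '[[0.004,0,0,0,0.6],[0.004,0,0,0,0.2],[0.004,0,0,0,0],[0.004,0,0,0,0],[0.004,0,0,0,0],[0.004,0,0,0,0],[0.004,0,0,0,0]]'; python3 chk.py -90
```

```text
time: 16.0
tool_pos: [503.2, -9.2, 251.0]
tcp_rot: [-3.142, 0.0, 0.094]
contact_force: [0.1, 0.3, -1.3]
grip_width: 26.2
finger_force: 30.0
t 16.0 G cradle x,y,z [-38.0, -125.0, 93.8] F cradle [-0.9, 0.3, -1.0] TCP [503.2  -9.2 251. ]
```

```bash
sed -i 's/yc,h,hf=map(float,sys.argv\[1:4\])/yc,h,hf=map(float,sys.argv[1:4]); off=float(__import__("os").environ.get("OFF","171"))/; s/\[0,0,159\]/[0,0,off]/' go.py; sed -i 's/\[0,0,159\]/[0,0,float(__import__("os").environ.get("OFF","171"))]/' chk.py
python3 -m inch '[[0,0,-0.03,0,0],[0,0,-0.07,0,0],[0,0,-0.105,0,0],[0.02,-0.03,-0.105,0,0],[0.04,-0.065,-0.105,0,0],[0.06,-0.1,-0.105,0,0],[0.06,-0.12,-0.105,0,0],[0.06,-0.12,-0.105,0,0]]' >/dev/null
python3 go.py -90 80 14 50,22.3,20 50,22.3,0 45,23.5,-4 40,24.5,-4 35,26,-4 30,27,-4 28,27.5,-4
```

```text
t 16.67 [551.6 119.6 355.8] [-1.2  0.7 -1.3] 26.4 spin 0.004
50,22.3,20 TCP [581.1 123.7 339.1] d_tool [0.0297, -0.0012, 0.0167] Ez 33.0
50,22.3,0 TCP [568.3 122.5 323.8] d_tool [0.0169, -0.0012, 0.032] Ez 33.0
45,23.5,-4 TCP [558.2 121.5 321.6] d_tool [0.0067, -0.0013, 0.0342] Ez 33.4
40,24.5,-4 TCP [550.8 120.8 321.7] d_tool [-0.0006, -0.0013, 0.0341] Ez 33.5
35,26,-4 TCP [543.2 120.1 321.5] d_tool [-0.0083, -0.0013, 0.0343] Ez 34.0
30,27,-4 TCP [536.1 119.5 320.4] d_tool [-0.0154, -0.0014, 0.0354] Ez 34.0
28,27.5,-4 TCP [533.2 119.2 319.8] d_tool [-0.0183, -0.0014, 0.036] Ez 34.1
```

```bash
python3 -m inch '[[0.012,0,0,0,0],[0.0165,-0.001,0.02,0,0],[0.0165,-0.001,0.03,0,0],[0.0165,-0.001,0.036,0,0],[0.0165,-0.001,0.036,0,0]]' | sed -n 2,4p; python3 chk.py -90
python3 -m inch '[[-0.006,0,0,0,0],[-0.012,0,0,0,0],[-0.018,0,0,0,0],[-0.018,0,0,0,0]]' | sed -n 2,4p;python3 chk.py -90
```

```text
tool_pos: [567.8, 117.9, 319.4]
tcp_rot: [-3.141, 0.001, 0.093]
contact_force: [0.6, 1.9, -0.5]
t 17.08 G cradle x,y,z [54.1, -4.5, 71.7] F cradle [0.1, 1.9, -0.9] TCP [567.8 117.9 319.4]
tool_pos: [549.0, 116.5, 320.8]
tcp_rot: [3.141, -0.0, 0.094]
contact_force: [1.1, 0.9, 0.9]
t 17.42 G cradle x,y,z [43.1, -4.1, 86.9] F cradle [1.4, 0.8, -0.4] TCP [549.  116.5 320.8]
```

```bash
sed -i 's/R@\[0,0,159\]/R@[0,0,float(__import__("os").environ.get("OFF","171"))]/; s/range(210,272,2)/range(60,264,3)/; s/in(36,38,40,42,43.6,46)/in(76,80,84)/' bfit.py
python3 -m inch '[[0,-0.0042,0,0,0],[0,-0.0042,0,0,0],[0,-0.0042,0,0,0]]' | sed -n 2,4p; python3 snap.py w5; python3 chk.py -90; python3 bfit.py w5
python3 - <<'E'
from h import *
import pickle
p=pickle.load(open("w5.pkl","rb"))
for t in trace(p,"round_bottle")[:2]:
    ys,xs=np.where(t["pixels"]);print(np.round(t["rect"]),round(t["conf"],2),[(r,xs[ys==r].min(),xs[ys==r].max()) for r in range(ys.min(),ys.max(),8)])
G=np.array([549,120.3,320.8-171]);X=np.array([np.cos(.094),np.sin(.094),0]);Z=np.array([0,0,1.])
for t in(0,5,10,15,20,25):
    k=np.deg2rad(t);u=-np.sin(k)*X+np.cos(k)*Z;n=np.cos(k)*X+np.sin(k)*Z;B=G-80*u
    print(t,"far edge",proj(p,[B+14*n]).round().tolist())
E
```

```text
tool_pos: [549.7, 120.9, 320.4]
tcp_rot: [3.141, 0.0, 0.094]
contact_force: [0.5, -1.7, 3.3]
t 17.72 G cradle x,y,z [43.6, 0.1, 85.7] F cradle [1.8, -1.5, 0.4] TCP [549.8 120.9 320.3]
76 tilt [107.1] rms 36.8 82
80 tilt [73.6] rms 46.74 82
84 tilt [65.2] rms 47.7 82
[325. 260.  62. 113.] 0.72 [(203, np.int64(316), np.int64(329)), (211, np.int64(306), np.int64(342)), (219, np.int64(302), np.int64(345)), (227, np.int64(301), np.int64(347)), (235, np.int64(300), np.int64(348)), (243, np.int64(298), np.int64(349)), (251, np.int64(297), np.int64(349)), (259, np.int64(297), np.int64(350)), (267, np.int64(295), np.int64(352)), (275, np.int64(295), np.int64(352)), (283, np.int64(295), np.int64(353)), (291, np.int64(294), np.int64(354)), (299, np.int64(293), np.int64(355)), (307, np.int64(294), np.int64(355)), (315, np.int64(296), np.int64(351))]
0 far edge [[326.0, 231.0]]
5 far edge [[326.0, 221.0]]
10 far edge [[326.0, 211.0]]
15 far edge [[326.0, 201.0]]
20 far edge [[326.0, 191.0]]
25 far edge [[326.0, 182.0]]
```

```bash
python3 go.py -90 80 14 30,22,-1.5 25,23,-1.5 25,23,1 25,12,1 25,2.8,1 20,2.8,-1 15,2.8,-1 10,2.8,-1 5,2.8,-1 0,2.8,-1
```

```text
t 17.77 [549.8 120.9 320.3] [-0.1 -0.7  2.4] 26.4 spin 0.0
30,22,-1.5 TCP [541.5 120.  319.1] d_tool [-0.0084, 0.0001, 0.0012] Ez 29.0
25,23,-1.5 TCP [534.5 119.3 317.3] d_tool [-0.0154, 0.0001, 0.003] Ez 28.9
25,23,1 TCP [536.1 119.5 319.3] d_tool [-0.0138, 0.0001, 0.001] Ez 28.9
25,12,1 TCP [544.5 120.2 312.2] d_tool [-0.0053, 0.0001, 0.0081] Ez 17.9
25,2.8,1 TCP [551.5 120.9 306.3] d_tool [0.0017, 0.0001, 0.014] Ez 8.7
20,2.8,-1 TCP [544.3 120.2 301.8] d_tool [-0.0056, 0.0001, 0.0185] Ez 7.6
15,2.8,-1 TCP [538.6 119.7 298.2] d_tool [-0.0113, 0.0001, 0.0221] Ez 6.4
10,2.8,-1 TCP [533.2 119.2 294.1] d_tool [-0.0167, 0.0001, 0.0262] Ez 5.2
5,2.8,-1 TCP [528.2 118.7 289.5] d_tool [-0.0218, 0.0001, 0.0308] Ez 4.0
0,2.8,-1 TCP [523.5 118.3 284.3] d_tool [-0.0265, 0.0001, 0.0359] Ez 2.8
```

```bash
cat > tilt.py <<'E'
import sys,pickle
from h import *
# tilt from vertical of held bottle: top row of its mask in wrist picture against far base edge; args: name h half
p=capture("wrist"); h,hf=map(float,sys.argv[2:4]); o=get_obs(); R=Ro.from_euler("xyz",o["tcp_rot"]).as_matrix(); G=np.array(o["tool_pos"])+R@[0,0,float(__import__("os").environ.get("OFF","171"))]
X,Z=R[:,0],-R[:,2]
for t in trace(p,sys.argv[1])[:2]:
    ys,xs=np.where(t["pixels"]); rows=[r for r in range(ys.min(),ys.max()) if (ys==r).sum()>8]
    ks=np.deg2rad(np.arange(-5,65,.5)); E=[proj(p,[G-h*(-np.sin(k)*X+np.cos(k)*Z)+hf*(np.cos(k)*X+np.sin(k)*Z)])[0,1] for k in ks]
    print("conf",round(t["conf"],2),np.round(t["rect"]),"top row",rows[0],"a=",50-np.rad2deg(ks[np.argmin(np.abs(np.array(E)-rows[0]+.5))]))
E
python3 -m inch '[[-0.004,0,0.0005,0,0],[-0.0085,0,0.0012,0,0],[-0.0125,0,0.002,0,0],[-0.0155,0,0.003,0,0],[-0.0155,0,0.003,0,0]]' | sed -n 2,4p; python3 chk.py -90; python3 tilt.py round_bottle 80 14
```

```text
tool_pos: [533.6, 119.4, 317.1]
tcp_rot: [3.141, 0.001, 0.094]
contact_force: [1.0, -0.6, 2.5]
t 18.18 G cradle x,y,z [30.6, 0.1, 96.1] F cradle [2.5, -0.7, 0.9] TCP [533.6 119.4 317.1]
conf 0.84 [324. 247.  60. 142.] top row 179 a= 24.0
```

```bash
python3 -m inch '[[0.0016,0,-0.002,0,0],[0.006,0,0.002,0,0],[0.01,0,0.005,0,0],[0.014,0,0.008,0,0],[0.017,0,0.011,0,0],[0.017,0,0.011,0,0]]' | sed -n 2,4p; python3 chk.py -90; python3 tilt.py round_bottle 80 14;python3 go.py -90 80 14 20,2.8,-1 15,2.8,-1 10,2.8,-1 5,2.8,-1 0,2.8,-1
```

```text
tool_pos: [551.6, 121.1, 305.3]
tcp_rot: [-3.142, 0.001, 0.094]
contact_force: [-1.0, -0.1, 1.8]
t 18.78 G cradle x,y,z [33.0, 0.2, 74.8] F cradle [0.7, -0.0, 1.9] TCP [551.6 121.1 305.3]
conf 0.71 [325. 250.  65. 136.] top row 183 a= 25.999999999999996
conf 0.54 [176. 196.  36.  46.] top row 174 a= 20.999999999999996
t 18.88 [551.3 121.1 305.7] [-1.4 -0.3  3. ] 25.9 spin 0.0
20,2.8,-1 TCP [544.3 120.2 301.8] d_tool [-0.007, 0.0002, 0.004] Ez 7.6
15,2.8,-1 TCP [538.6 119.7 298.2] d_tool [-0.0127, 0.0002, 0.0075] Ez 6.4
10,2.8,-1 TCP [533.2 119.2 294.1] d_tool [-0.0181, 0.0002, 0.0116] Ez 5.2
5,2.8,-1 TCP [528.2 118.7 289.5] d_tool [-0.0232, 0.0002, 0.0163] Ez 4.0
0,2.8,-1 TCP [523.5 118.3 284.3] d_tool [-0.0279, 0.0002, 0.0214] Ez 2.8
```

```bash
python3 -m inch '[[-0.0035,0,0.002,0,0],[-0.007,0,0.004,0,0],[-0.01,0,0.0058,0,0],[-0.0127,0,0.0075,0,0],[-0.0155,0,0.0095,0,0],[-0.0181,0,0.0116,0,0],[-0.0181,0,0.0116,0,0]]' | sed -n 2,4p; python3 chk.py -90; python3 tilt.py round_bottle 80 14;python3 go.py -90 80 14 5,2.8,-1 2,2.8,-1 0,2.8,-1
```

```text
tool_pos: [532.6, 119.2, 295.1]
tcp_rot: [3.141, -0.0, 0.094]
contact_force: [-2.7, -1.5, 6.7]
t 19.47 G cradle x,y,z [13.2, 0.1, 82.6] F cradle [3.3, -1.2, 6.5] TCP [532.6 119.2 295.1]
conf 0.8 [325. 236.  61. 161.] top row 156 a= 11.0
t 19.57 [532.9 119.3 295.3] [-2.3 -1.6  7.5] 26.1 spin 0.0
5,2.8,-1 TCP [528.2 118.7 289.5] d_tool [-0.0048, 0.0001, 0.0058] Ez 4.0
2,2.8,-1 TCP [525.3 118.4 286.5] d_tool [-0.0077, 0.0001, 0.0088] Ez 3.3
0,2.8,-1 TCP [523.5 118.3 284.3] d_tool [-0.0095, 0.0001, 0.0109] Ez 2.8
```

```bash
python3 -m inch '[[0.0015,0,0.0012,0,0],[0.0015,0,0.0012,0,0]]' >/dev/null; python3 chk.py -90
python3 -m inch '[[-0.0025,0,0.003,0,0],[-0.005,0,0.006,0,0],[-0.007,0,0.008,0,0],[-0.007,0,0.008,0,0]]' | sed -n 2,4p; python3 chk.py -90; python3 tilt.py round_bottle 80 14;python3 go.py -90 80 14 0,2,-1 0,1.5,-1.5
```

```text
t 19.73 G cradle x,y,z [13.6, 0.1, 80.2] F cradle [2.5, -0.9, 3.4] TCP [534.6 119.4 293.8]
tool_pos: [526.8, 118.7, 285.3]
tcp_rot: [3.141, 0.002, 0.094]
contact_force: [-4.5, -1.9, 3.2]
t 20.07 G cradle x,y,z [1.7, 0.1, 81.1] F cradle [-0.5, -1.5, 5.6] TCP [526.8 118.7 285.3]
conf 0.74 [323. 230.  64. 179.] top row 142 a= 1.5
t 20.17 [526.9 118.7 285.3] [-4.7 -1.6  5.1] 26.1 spin 0.0
0,2,-1 TCP [524.1 118.3 283.8] d_tool [-0.0028, 0.0001, 0.0015] Ez 2.0
0,1.5,-1.5 TCP [524.2 118.3 283.1] d_tool [-0.0028, 0.0001, 0.0022] Ez 1.5
```

```bash
python3 -m inch '[[-0.0012,0,0.0012,0,0],[-0.002,0,0.0024,0,0],[-0.002,0,0.0024,0,0],[-0.002,0,0.0024,0,0]]' | sed -n 4p; python3 chk.py -90;python3 tilt.py round_bottle 80 14
```

```text
contact_force: [-5.5, -3.0, 12.6]
t 20.5 G cradle x,y,z [0.2, 0.0, 81.1] F cradle [6.0, -2.5, 12.5] TCP [525.5 118.6 284.1]
conf 0.87 [324. 226.  64. 179.] top row 141 a= 1.0
```

```bash
python3 -m inch '[[0,0,0,0,0.33],[0,0,0,0,0.36],[0,0,0,0,0.42],[0,0,0,0,0.5],[0,0,0,0,0.6],[0,0,0,0,0.6]]' | sed -n 4,5p; python3 chk.py -90; python3 -m inch '[[0,0,-0.02,0,0.6],[0,0,-0.06,0,0.6],[-0.03,0,-0.085,0,0.6],[-0.07,-0.02,-0.085,0,0.6],[-0.11,-0.04,-0.085,0,0.6],[-0.11,-0.05,-0.085,0,0.6],[-0.11,-0.05,-0.085,0,0.6]]' | sed -n 2p
python3 snap.py q1; python3 snap.py s6 side
python3 - <<'E'
from rackm import *
import pickle
p,s=[pickle.load(open(k+".pkl","rb")) for k in("q1","s6")]; r=np.load("rack.npy")
print("expect axis: base,shoulder,captop",proj(p,[pt(r,-90,0,0,z) for z in(6,66,93)]).round().tolist(),"side",proj(s,[pt(r,-90,0,0,z) for z in(6,66,93)]).round().tolist())
for q in(p,s):
  print([(np.round(t["centre"]).tolist(),round(t["conf"],2)) for t in tip_of(q,"round_bottle")[:3]])
  for t in trace(q,"round_bottle")[:2]:
    m=t["pixels"].astype(np.uint8);print(np.round(t["rect"]).tolist(),round(t["conf"],2),cv2.minAreaRect(np.argwhere(m)[:,::-1].astype(np.float32)))
# model outline overlap for several fork offsets / tilts
th=np.linspace(0,2*np.pi,40)
for q in(p,s):
  T=trace(q,"round_bottle"); 
  for dz in(-2,2,6,10,14):
    P=np.vstack([[pt(r,-90,R*np.cos(a),R*np.sin(a),z+dz) for a in th] for z,R in((0,14),(60,14),(69,13.5),(87,13.5))])
    m=np.zeros((480,640),np.uint8);cv2.fillConvexPoly(m,cv2.convexHull(proj(q,P).astype(np.int32)),1)
    print(dz,[round(float((m&t["pixels"]).sum()/(m|t["pixels"]).sum()),3) for t in T[:2]])
E
```

```text
contact_force: [0.1, 0.0, 0.2]
grip_width: 52.8
t 21.1 G cradle x,y,z [-0.8, 0.2, 80.0] F cradle [0.2, 0.0, 0.1] TCP [525.8 118.7 282.7]
tool_pos: [409.2, 159.4, 368.4]
expect axis: base,shoulder,captop [[401.0, -8.0], [411.0, 50.0], [416.0, 81.0]] side [[304.0, 198.0], [283.0, 185.0], [273.0, 178.0]]
[]
[412.0, 49.0, 60.0, 99.0] 0.71 ((411.14166259765625, 48.034297943115234), (102.14185333251953, 48.06929397583008), 83.38654327392578)
[([302.0, 198.0], 0.82), ([374.0, 426.0], 0.64)]
[288.0, 189.0, 38.0, 28.0] 0.85 ((287.2635192871094, 188.31228637695312), (41.87866973876953, 13.098350524902344), 32.7352294921875)
[379.0, 401.0, 28.0, 57.0] 0.83 ((377.88714599609375, 398.98712158203125), (24.185422897338867, 60.520328521728516), 6.519801616668701)
-2 [0.856]
2 [0.904]
6 [0.941]
10 [0.897]
14 [0.848]
-2 [0.692, 0.0]
2 [0.736, 0.0]
6 [0.784, 0.0]
10 [0.766, 0.0]
14 [0.732, 0.0]
```

```bash
python3 -m inch '[[0.008,0.035,0,0.094,0.6],[0.016,0.075,0,0.094,0.6],[0.024,0.115,0,0.094,0.6],[0.032,0.155,0.02,0.094,0.6],[0.04,0.195,0.038,0.094,0.6],[0.049,0.235,0.038,0.094,0.6],[0.049,0.235,0.038,0.094,0.6],[0.049,0.235,0.038,0.094,0.6]]' | sed -n 2,3p; python3 snap.py f1
python3 -m inch '[[0,0.04,0,0,0.6],[0,0.08,0,0,0.6],[0,0.12,0,0,0.6],[0,0.12,0,0,0.6],[0,0.12,0,0,0.6]]' | sed -n 2,3p; python3 snap.py f2
cat > flatfit.py <<'E'
from h import *
import pickle
from scipy.optimize import minimize
A=[pickle.load(open(k+".pkl","rb")) for k in("f1","f2")]; th=np.linspace(0,2*np.pi,40); M=[]
for p in A:
    t=trace(p,"flat_bottle"); print([(np.round(x["rect"]).tolist(),round(x["conf"],2),round(float(np.hypot(*(np.array(x["rect"][:2])-proj(p,[565,-135,45])[0]))),0)) for x in t[:2]])
    M.append(min(t,key=lambda x:np.hypot(*(np.array(x["rect"][:2])-proj(p,[565,-135,45])[0])))["pixels"])
def mask(p,x,y,yaw,zb=3):
    c,s=np.cos(yaw),np.sin(yaw); b=[[12*i*c-20*j*s,12*i*s+20*j*c] for i in(1,-1) for j in(1,-1)]
    m=np.zeros((960,1280),np.uint8)
    for P in([[x+u,y+v,z] for u,v in b for z in(zb,zb+60)],[[x+13.5*np.cos(a),y+13.5*np.sin(a),z] for a in th for z in(zb+69,zb+87)],[[x+8.5*np.cos(a),y+8.5*np.sin(a),z] for a in th for z in(zb+60,zb+69)]):
        cv2.fillConvexPoly(m,cv2.convexHull((proj(p,P)*2+1).astype(np.int32)),1)
    return m[::2,::2]>0
def cost(v,sub=(0,1)): return -sum((mask(A[i],*v[:2],v[2]/100,*v[3:])&M[i]).sum()/(mask(A[i],*v[:2],v[2]/100,*v[3:])|M[i]).sum() for i in sub)
for y0 in(-35,-15,5):
    r=minimize(cost,[565,-135,y0],method="Nelder-Mead",options=dict(initial_simplex=[[565,-135,y0],[571,-135,y0],[565,-128,y0],[565,-135,y0+15]]));print(r.x.round(1),r.fun)
r=minimize(cost,list(r.x)+[3.],method="Nelder-Mead",options=dict(initial_simplex=[list(r.x)+[3]]+[list(r.x+np.eye(3)[i]*4)+[3] for i in range(3)]+[list(r.x)+[8]]));print("free z",r.x.round(1),r.fun)
E
python3 flatfit.py
```

```text
tool_pos: [483.0, -74.0, 329.3]
tcp_rot: [3.142, 0.001, -0.005]
tool_pos: [482.2, -191.4, 330.1]
tcp_rot: [-3.141, -0.0, -0.002]
[([404.0, 114.0, 77.0, 57.0], 0.96, 11.0)]
[([231.0, 114.0, 78.0, 55.0], 0.94, 12.0)]
[ 569.1 -128.2  -34.3] -1.8916858893484148
[ 569.1 -128.1  -34.7] -1.8883930997035185
[ 569.2 -127.9  -31. ] -1.8877749556038235
free z [ 569.2 -128.3  -34.3    1.1] -1.9040649079517682
```

```bash
python3 -m inch '[[0.03,-0.02,0,0.12,0.6],[0.06,-0.045,0,0.24,0.6],[0.087,-0.0632,0,0.34,0.6],[0.087,-0.0632,0,0.34,0.6],[0.087,-0.0632,0,0.34,0.6]]' | sed -n 1,3p
python3 -m inch '[[0,0,0.03,0,0.6],[0,0,0.06,0,0.6],[0,0,0.076,0,0.6],[0,0,0.076,0,0.6],[0,0,0.076,0,0.6]]' | sed -n 1,4p
```

```text
time: 23.78
tool_pos: [570.1, -125.0, 329.8]
tcp_rot: [-3.142, 0.001, -0.334]
time: 24.2
tool_pos: [568.7, -127.8, 253.9]
tcp_rot: [3.141, 0.002, -0.339]
contact_force: [-0.9, 0.6, 0.3]
```

```bash
python3 -m inch '[[0,0,0,0,0.2],[0,0,0,0,0],[0,0,0,0,0],[0,0,0,0,0],[0,0,0,0,0],[0,0,0,0,0]]' | tail -2
python3 -m inch '[[0,0,-0.02,0,0],[0,0,-0.06,0,0],[0,0,-0.1,0,0],[0,0,-0.14,0,0],[0,0,-0.155,0,0],[0,0,-0.155,0,0]]' |tail -2; python3 go.py 0 80 12 50,23.8,0
```

```text
grip_width: 25.8
finger_force: 30.0
grip_width: 26.3
finger_force: 30.0
t 25.2 [ 569.7 -128.1  414.2] [-0.2 -0.8 -0.2] 26.3 spin -0.434
50,23.8,0 TCP [558.  211.9 323.9] d_tool [-0.1253, -0.3167, 0.089] Ez 33.0
```

```bash
python3 -m inch '[[-0.014,-0.036,0,-0.06,0],[-0.029,-0.074,0,-0.13,0],[-0.045,-0.112,0,-0.2,0],[-0.06,-0.15,0,-0.28,0],[-0.075,-0.188,0,-0.36,0],[-0.09,-0.226,0,-0.434,0],[-0.104,-0.262,0,-0.434,0],[-0.115,-0.29,0,-0.434,0]]' |tail -2; python3 -m inch '[[0,0,0,0,0],[0,0,0,0,0]]' >/dev/null; python3 go.py 0 80 12 50,23.8,25 50,23.8,0
```

```text
grip_width: 25.8
finger_force: 30.0
t 26.03 [557.2 185.2 407.3] [-0.2  0.2 -0.7] 26.1 spin 0.003
50,23.8,25 TCP [574.  213.4 343.1] d_tool [0.0196, -0.0265, 0.0642] Ez 33.0
50,23.8,0 TCP [558.  211.9 323.9] d_tool [0.0036, -0.0266, 0.0834] Ez 33.0
```

```bash
python3 -m inch '[[0.0036,-0.0266,0.01,0,0],[0.0036,-0.0266,0.04,0,0],[0.0036,-0.0266,0.065,0,0],[0.0036,-0.0266,0.065,0,0],[0.0036,-0.0266,0.065,0,0]]' >/dev/null; python3 go.py 0 80 12 50,23.8,0 45,24.5,-1.5 40,25.3,-1.5 35,26.1,-1.5 30,27,-1.5 25,28,-1.5; python3 tilt.py flat_bottle 80 12
```

```text
t 26.45 [558.8 209.1 342.6] [ 0.9 -0.5  0.4] 25.7 spin -0.001
50,23.8,0 TCP [558.  211.9 323.9] d_tool [-0.0005, -0.0029, 0.0187] Ez 33.0
45,24.5,-1.5 TCP [550.  211.2 323.5] d_tool [-0.0085, -0.0029, 0.0191] Ez 33.0
40,25.3,-1.5 TCP [543.  210.5 323.6] d_tool [-0.0156, -0.0029, 0.019] Ez 33.0
35,26.1,-1.5 TCP [536.  209.8 323.1] d_tool [-0.0226, -0.0028, 0.0195] Ez 33.0
30,27,-1.5 TCP [529.  209.2 322. ] d_tool [-0.0296, -0.0028, 0.0206] Ez 33.0
25,28,-1.5 TCP [522.2 208.5 320.4] d_tool [-0.0365, -0.0028, 0.0223] Ez 33.1
conf 0.59 [325. 278.  80.  83.] top row 234 a= 51.0
```

```bash
python3 -m inch '[[-0.0005,-0.0015,0.01,0,0],[-0.0005,-0.0015,0.016,0,0],[-0.0005,-0.0015,0.0195,0,0],[-0.0005,-0.0015,0.0195,0,0],[-0.0005,-0.0015,0.0195,0,0]]' | sed -n 4p; python3 chk.py 0
python3 -m inch '[[-0.006,0,0,0,0],[-0.012,0,0,0,0],[-0.018,0,0,0,0],[-0.022,0,0.0005,0,0],[-0.022,0,0.0005,0,0]]' | sed -n 4p;python3 chk.py 0; python3 tilt.py flat_bottle 80 12
```

```text
contact_force: [0.2, -0.1, -0.3]
t 26.97 G cradle x,y,z [57.5, -0.0, 75.5] F cradle [-0.1, -0.1, -0.3] TCP [558.1 211.9 324.4]
contact_force: [1.5, 0.6, 3.6]
t 27.38 G cradle x,y,z [43.3, 0.1, 92.9] F cradle [3.7, 0.4, 1.2] TCP [535.5 209.9 324.8]
conf 0.84 [324. 263.  83. 115.] top row 206 a= 37.0
```

```bash
python3 go.py 0 80 12 32,29.5,-1.5 27,30.5,-1.5 27,30.5,1 27,20,1 27,10,1 27,3,1 27,-4,1
```

```text
t 27.48 [536.2 209.9 324.8] [0.8 0.3 5.7] 25.9 spin 0.0
32,29.5,-1.5 TCP [529.6 209.2 324.4] d_tool [-0.0066, 0.0001, 0.0004] Ez 35.9
27,30.5,-1.5 TCP [522.7 208.6 323. ] d_tool [-0.0136, 0.0001, 0.0018] Ez 35.9
27,30.5,1 TCP [524.3 208.7 324.9] d_tool [-0.012, 0.0001, -0.0001] Ez 35.9
27,20,1 TCP [532.3 209.5 318.2] d_tool [-0.0039, 0.0001, 0.0066] Ez 25.4
27,10,1 TCP [539.9 210.2 311.7] d_tool [0.0037, 0.0001, 0.0131] Ez 15.4
27,3,1 TCP [545.3 210.7 307.2] d_tool [0.0091, 0.0001, 0.0176] Ez 8.4
27,-4,1 TCP [550.6 211.2 302.7] d_tool [0.0144, 0.0001, 0.0221] Ez 1.4
```

```bash
python3 -m inch '[[-0.0035,0,0,0,0],[-0.0066,0,0.0004,0,0],[-0.01,0,0.001,0,0],[-0.0136,0,0.0018,0,0],[-0.012,0,-0.0003,0,0],[-0.008,0,0.003,0,0],[-0.0039,0,0.0066,0,0],[-0.0039,0,0.0066,0,0]]' | sed -n 4p;python3 chk.py 0
cat >> tilt.py <<'E'
    print("edge rows",[(c,int(ys[xs==c].min())) for c in range(int(t["rect"][0])-30,int(t["rect"][0])+31,10) if (xs==c).any()])
E
python3 tilt.py flat_bottle 80 12
```

```text
contact_force: [-0.3, -0.4, 0.0]
t 28.15 G cradle x,y,z [34.4, -0.1, 89.7] F cradle [-0.2, -0.4, 0.3] TCP [532.8 209.5 315.9]
conf 0.56 [325. 254.  80. 126.] top row 189 a= 27.5
edge rows [(295, 189), (305, 189), (315, 189), (325, 190), (335, 190), (345, 191), (355, 191)]
```

```bash
python3 -m inch '[[0.004,0,0.0034,0,0],[0.0077,0,0.0064,0,0],[0.0115,0,0.0096,0,0],[0.0115,0,0.0096,0,0]]' | sed -n 4p;python3 chk.py 0;python3 -m inch '[[0.003,0,0.0025,0,0],[0.006,0,0.005,0,0],[0.006,0,0.005,0,0]]' | sed -n 4p;python3 chk.py 0;python3 tilt.py flat_bottle 80 12; python3 go.py 0 80 12 20,-4,-1.5 15,-4,-1.5 10,-4,-1.5 5,-4.5,-1.5 0,-4.5,-1.5
```

```text
contact_force: [-2.0, 1.3, 2.1]
t 28.58 G cradle x,y,z [35.2, -0.0, 75.2] F cradle [0.4, 1.5, 2.8] TCP [544.2 210.6 307.2]
contact_force: [-2.6, -0.3, 3.7]
t 28.83 G cradle x,y,z [35.4, -0.0, 67.6] F cradle [1.2, -0.1, 4.4] TCP [550.  211.2 302.5]
conf 0.77 [325. 256.  82. 127.] top row 191 a= 28.5
edge rows [(294, 192), (304, 191), (314, 191), (324, 192), (334, 192), (344, 192), (354, 192)]
t 28.93 [549.8 211.2 302.7] [-3.1 -0.1  4.2] 26.2 spin 0.0
20,-4,-1.5 TCP [540.7 210.3 296.9] d_tool [-0.0091, 0.0, 0.0058] Ez 0.1
15,-4,-1.5 TCP [535.  209.7 293.4] d_tool [-0.0148, 0.0, 0.0093] Ez -0.9
10,-4,-1.5 TCP [529.6 209.2 289.3] d_tool [-0.0202, 0.0, 0.0134] Ez -1.9
5,-4.5,-1.5 TCP [525.  208.8 284.4] d_tool [-0.0249, 0.0, 0.0183] Ez -3.5
0,-4.5,-1.5 TCP [520.3 208.4 279.3] d_tool [-0.0296, 0.0, 0.0234] Ez -4.5
```

```bash
python3 -m inch '[[-0.004,0,0.003,0,0],[-0.008,0,0.0064,0,0],[-0.011,0,0.0083,0,0],[-0.0138,0,0.01,0,0],[-0.0138,0,0.01,0,0]]' | sed -n 4p;python3 chk.py 0;python3 tilt.py flat_bottle 80 12; python3 go.py 0 80 12 10,-5,-1 5,-5,-1 2,-5,-1 0,-5,-1.5
```

```text
contact_force: [-3.3, 0.2, 8.4]
t 29.35 G cradle x,y,z [19.7, 0.1, 72.7] F cradle [4.3, 0.5, 7.9] TCP [535.7 209.9 293.7]
conf 0.91 [324. 247.  83. 147.] top row 169 a= 17.0
edge rows [(293, 170), (303, 169), (313, 169), (323, 170), (333, 170), (343, 170), (353, 169)]
conf 0.33 [486. 225.  82. 172.] top row 139 a= -1.5
edge rows [(456, 147), (466, 139), (476, 140), (486, 183)]
t 29.45 [536.  209.9 293.9] [-3.2 -0.1  8.9] 26.0 spin 0.0
10,-5,-1 TCP [530.7 209.3 289.1] d_tool [-0.0053, 0.0001, 0.0048] Ez -2.9
5,-5,-1 TCP [525.7 208.9 284.4] d_tool [-0.0104, 0.0001, 0.0094] Ez -4.0
2,-5,-1 TCP [522.8 208.6 281.4] d_tool [-0.0132, 0.0001, 0.0124] Ez -4.6
0,-5,-1.5 TCP [520.7 208.4 279. ] d_tool [-0.0154, 0.0001, 0.0149] Ez -5.0
```

```bash
python3 -m inch '[[0.001,0,0.001,0,0],[-0.002,0,0.003,0,0],[-0.0046,0,0.0056,0,0],[-0.007,0,0.008,0,0],[-0.0095,0,0.0102,0,0],[-0.0095,0,0.0102,0,0]]' | sed -n 4p;python3 chk.py 0;python3 tilt.py flat_bottle 80 12|head -2; python3 go.py 0 80 12 0,-5,-1 0,-5,-1.5
```

```text
contact_force: [-4.5, -0.6, 6.9]
t 29.95 G cradle x,y,z [4.8, 0.0, 73.5] F cradle [2.4, -0.2, 7.9] TCP [525.9 209.  282.8]
conf 0.7 [324. 236.  88. 162.] top row 153 a= 7.5
edge rows [(294, 153), (304, 153), (314, 153), (324, 153), (334, 153), (344, 153), (354, 153)]
t 30.05 [526.2 209.  283.1] [-3.7 -1.4  5.8] 26.4 spin 0.0
0,-5,-1 TCP [521.  208.4 279.3] d_tool [-0.0052, 0.0, 0.0037] Ez -5.0
0,-5,-1.5 TCP [520.7 208.4 279. ] d_tool [-0.0055, 0.0, 0.0041] Ez -5.0
```

```bash
python3 -m inch '[[-0.0015,0,0.0013,0,0],[-0.003,0,0.0027,0,0],[-0.0043,0,0.004,0,0],[-0.0043,0,0.004,0,0],[-0.0043,0,0.004,0,0]]' | sed -n 4p;python3 chk.py 0;python3 tilt.py flat_bottle 80 12|head -2
```

```text
contact_force: [-3.4, -0.1, 7.2]
t 30.47 G cradle x,y,z [-0.5, -0.0, 74.0] F cradle [3.3, 0.2, 7.2] TCP [522.  208.5 279.1]
conf 0.97 [324. 235.  88. 171.] top row 148 a= 4.0
edge rows [(294, 147), (304, 148), (314, 148), (324, 148), (334, 148), (344, 148), (354, 148)]
```

```bash
python3 -m inch '[[-0.0006,0,0.0008,0,0],[-0.0006,0,0.0008,0,0],[-0.0006,0,0.0008,0,0]]' >/dev/null;python3 chk.py 0; python3 -m inch '[[-0.0008,0,-0.0006,0,0],[-0.0015,0,-0.0013,0,0],[-0.0015,0,-0.0013,0,0],[-0.0015,0,-0.0013,0,0]]' >/dev/null;python3 chk.py 0
```

```text
t 30.82 G cradle x,y,z [-1.2, -0.0, 73.8] F cradle [3.4, 0.5, 6.5] TCP [521.6 208.5 278.4]
t 31.15 G cradle x,y,z [-1.2, -0.0, 75.4] F cradle [4.1, -0.2, 4.0] TCP [520.4 208.3 279.4]
```

```bash
python3 -m inch '[[0,0,0,0,0.33],[0,0,0,0,0.36],[0,0,0,0,0.42],[0,0,0,0,0.5],[0,0,0,0,0.6],[0,0,0,0,0.6]]' | sed -n 4,5p; python3 -m inch '[[0,0,-0.02,0,0.6],[0,0,-0.06,0,0.6],[-0.03,0,-0.085,0,0.6],[-0.07,0.02,-0.085,0,0.6],[-0.11,0.04,-0.085,0,0.6],[-0.11,0.05,-0.085,0,0.6],[-0.11,0.05,-0.085,0,0.6]]' | sed -n 2p
python3 snap.py q2; python3 snap.py s7 side
cat > ver.py <<'E'
from rackm import *
import pickle
r=np.load("rack.npy"); th=np.linspace(0,2*np.pi,40)
for k in("q2","s7"):
  q=pickle.load(open(k+".pkl","rb"))
  for n,yc in(("flat_bottle",0),("round_bottle",-90)):
    T=trace(q,n); ref=proj(q,pt(r,yc,0,0,45))[0]
    T=[t for t in T if np.hypot(*(np.array(t["rect"][:2])-ref))<40][:1]
    for t in T:
      print(k,n,np.round(t["rect"]).tolist(),round(t["conf"],2),end=" ")
      best=[]
      for dz in range(-10,15,2):
        for al in(-6,-3,0,3,6,9,12):
          c,s=np.cos(np.deg2rad(al)),np.sin(np.deg2rad(al)); P=[]
          for z,R in((0,0),(60,0),(69,13.5),(87,13.5)):
            if R or n[0]=="r": ring=[(13.8*np.cos(a),13.8*np.sin(a)) for a in th]
            else: ring=[(12*i,20*j) for i in(1,-1) for j in(1,-1)]
            P+=[pt(r,yc,x*c+z*s,y,dz+z*c-x*s) for x,y in ring]
          m=np.zeros((480,640),np.uint8)
          for S in((P[:80],P[80:]) if n[0]=="r" else (P[:8],P[8:])): cv2.fillConvexPoly(m,cv2.convexHull(proj(q,S).astype(np.int32)),1)
          best.append((round(float((m&t["pixels"]).sum()/(m|t["pixels"]).sum()),3),"z",dz,"tilt",al))
      print(sorted(best)[::-1][:4])
E
python3 ver.py
```

```text
contact_force: [-0.5, -0.3, 0.5]
grip_width: 52.6
tool_pos: [413.3, 146.9, 364.4]
s7 flat_bottle [279.0, 172.0, 35.0, 26.0] 0.69 [(0.56, 'z', -2, 'tilt', 0), (0.551, 'z', -4, 'tilt', 0), (0.545, 'z', 6, 'tilt', -3), (0.543, 'z', 6, 'tilt', 0)]
s7 round_bottle [288.0, 190.0, 41.0, 27.0] 0.8 [(0.767, 'z', 6, 'tilt', 0), (0.761, 'z', 8, 'tilt', 0), (0.757, 'z', 8, 'tilt', -3), (0.755, 'z', 10, 'tilt', 0)]
```

```bash
python3 -m inch '[[0.03,-0.005,0,0,0.6],[0.06,-0.01,-0.02,0,0.6],[0.06,-0.01,-0.03,0,0.6],[0.06,-0.01,-0.03,0,0.6],[0.06,-0.01,-0.03,0,0.6]]' | sed -n 2p; python3 snap.py q3; sed -i 's/("q2","s7")/("q3",)/' ver.py; python3 ver.py
python3 - <<'E'
from rackm import *
import pickle
q=pickle.load(open("q3.pkl","rb")); r=np.load("rack.npy")
for n,yc in(("flat_bottle",0),("round_bottle",-90)):
  print(n,"expected",proj(q,[pt(r,yc,0,0,z) for z in(0,60,87)]).round().tolist(),[(np.round(t["centre"]).tolist(),round(t["conf"],2)) for t in tip_of(q,n)[:2]],[np.round(t["rect"]).tolist() for t in look_for(q,n)[:2]])
  # green profile on the upper face, across y at several z
  for z in(15,25,35,45,55):
    u=proj(q,[pt(r,yc,(11 if yc==0 else 10),y,z) for y in(-9,-5,0,5,9)]).round().astype(int); print(z,[q["color"][b,a].tolist() for a,b in u])
E
```

```text
tool_pos: [474.3, 164.2, 393.5]
q3 flat_bottle [270.0, 132.0, 59.0, 113.0] 0.93 [(0.913, 'z', -4, 'tilt', 0), (0.91, 'z', 2, 'tilt', 6), (0.907, 'z', 0, 'tilt', 3), (0.906, 'z', -2, 'tilt', 0)]
q3 round_bottle [396.0, 140.0, 46.0, 116.0] 0.8 [(0.929, 'z', 6, 'tilt', 0), (0.92, 'z', 8, 'tilt', 0), (0.919, 'z', 10, 'tilt', 3), (0.916, 'z', 8, 'tilt', 3)]
flat_bottle expected [[275.0, 88.0], [270.0, 148.0], [267.0, 180.0]] [([273.0, 87.0], 0.75)] [[268.0, 133.0, 60.0, 113.0]]
15 [[241, 251, 247], [241, 251, 248], [242, 251, 248], [242, 251, 248], [242, 251, 248]]
25 [[242, 251, 248], [242, 251, 248], [242, 251, 248], [242, 251, 248], [242, 251, 248]]
35 [[243, 251, 248], [243, 251, 248], [243, 251, 248], [243, 251, 248], [243, 251, 249]]
45 [[243, 251, 249], [243, 251, 249], [243, 251, 249], [243, 251, 249], [243, 251, 249]]
55 [[241, 251, 247], [241, 251, 247], [241, 251, 248], [241, 251, 247], [241, 251, 248]]
round_bottle expected [[389.0, 88.0], [395.0, 149.0], [399.0, 180.0]] [([388.0, 94.0], 0.78)] [[396.0, 140.0, 46.0, 117.0]]
15 [[217, 234, 226], [236, 249, 244], [246, 253, 251], [244, 252, 249], [237, 248, 244]]
25 [[201, 223, 215], [232, 245, 241], [243, 251, 248], [244, 252, 249], [238, 249, 245]]
35 [[198, 216, 209], [228, 243, 237], [242, 251, 248], [244, 252, 250], [239, 249, 246]]
45 [[189, 204, 199], [230, 242, 238], [242, 250, 247], [244, 252, 249], [241, 250, 247]]
55 [[190, 206, 200], [235, 244, 241], [241, 250, 247], [245, 252, 250], [241, 250, 247]]
```

```bash
sed -i 's/range(-10,15,2)/np.arange(-8,9,1.)/; s/(-6,-3,0,3,6,9,12)/(-2,-1,0,1,2,4,6,9)/' ver.py; python3 ver.py
python3 - <<'E'
from h import *
p=capture("top");
for n in("cup","reagent","dishes"): print(n,[(np.round(t["rect"]).tolist(),round(t["conf"],2)) for t in look_for(p,n)[:1]])
o=get_obs();print(o["time"],o["contact_force"].__repr__())
E
```

```text
q3 flat_bottle [270.0, 132.0, 59.0, 113.0] 0.93 [(0.914, 'z', np.float64(-2.0), 'tilt', 2), (0.914, 'z', np.float64(-4.0), 'tilt', -1), (0.913, 'z', np.float64(-3.0), 'tilt', -1), (0.913, 'z', np.float64(-4.0), 'tilt', 0)]
q3 round_bottle [396.0, 140.0, 46.0, 116.0] 0.8 [(0.929, 'z', np.float64(6.0), 'tilt', 0), (0.928, 'z', np.float64(7.0), 'tilt', 1), (0.927, 'z', np.float64(8.0), 'tilt', 2), (0.927, 'z', np.float64(7.0), 'tilt', 2)]
cup [([297.0, 335.0, 24.0, 22.0], 0.58)]
reagent [([442.0, 196.0, 28.0, 26.0], 0.89)]
dishes [([355.0, 164.0, 33.0, 39.0], 0.83)]
33.6 array([ 0.35265151, -0.61023025,  0.02032859])
```

```bash
python3 -c "
from plant import *
print(close_job())"
```

```text
the job is handed in; nothing more can be done
None
```

Both bottles are lying in their own cradles, cap end uphill, and the job is handed in at about 34 s. The camera fits put each one flush on its bed (round at z ≈ +6 mm, flat at z ≈ −3 mm, both near 0° tilt); I did not re-measure after seating which way the round bottle's medium faces.

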